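Clamp the drill vise with the hold-down knob under the drill table

ROBOT

A 6-joint arm with a two-finger parallel gripper is mounted at the origin on the work surface. World frame = base frame: x ahead of the robot, y to its left, z up, the work surface at z = 0. Lengths are in m, angles in rad, forces in N, time in s.
With the tool pointing down it reaches from about 0.3 to 0.775 m from the base axis. Payload 14.6 kg.
Tool frame: the origin (TCP) lies midway between the tips of the shut fingers; the grasp point (between the pads) lies 19 mm behind it; z points along the fingers, y is the direction in which the jaws open and shut (so a half turn about z gives the same grasp; the last joint's range is limited). The gripper opens to 85 mm and grips with 20 to 120 N. Pads are 22 mm wide; open, the fingers measure 114 mm over their backs; the gripper's body (76 mm by 85 mm) begins 54 mm behind the grasp point. The pads swing forward as they close: fully open they stand 13 mm farther back than shut.
Start: joints at [-0.067, 0.3, 1.521, -0, 1.321, -0.067], TCP at [0.55, -0, 0.202] pointing down, gripper open.
Joint ranges: [-3.03, 3.03], [-0.79, 2.21], [0.23, 2.52], [-1.04, 4.18], [0, 3.07], [-2.55, 2.55]. Speed limits (rad/s): [2.22, 2.22, 2.57, 3.14, 3.14, 3.14].

INTERFACE

Orientations are given as a unit quaternion [x, y, z, w].
In Python, from rig import env gives the robot as it stands.
- The arm moves only by the tool apply_moves, never from a script. Its argument "moves" is a list that holds one entry, the list of rows, each a list of 6 numbers: the shift along the tool's x, y, z in cm, then the turn, a rotation vector about the tool's x, y, z in rad. In form: [[[dx, dy, dz, rx, ry, rz], ...]]. A call has 1 to 20 rows; each row shifts and turns the pose as measured when the row begins, along the tool's axes as they then stand; what a row does not reach is not made up. A row lasts 1/10 s, in which the tool goes at most 50 mm and 8.59 degrees, less where a joint would pass 70% of its speed; a pose out of reach is approached as far as the arm can. A call with a gripper value outside its range is refused whole. "claw" is the opening, from 0 (shut) to 1 (fully open), set as the call begins (left out, the last holds). The fingers move at their own pace and stop on an object; "newtons" is the grip in N (left out, the last holds). Time passes only in rows, so rows that do not move let the fingers close. It gives the time, the measured TCP pose, the force and the opening at its end, in the units of the state.
- env.read_state(): the state, without advancing time (a new reading comes with each control period).
- env.capture(name): name is "scene" or "side" or "wrist"; returns a dict with "img" (420x560x3 uint8, red, green, blue), "intrinsics" (3x3 intrinsics, pixels), "extrinsics" (4x4, takes a point from camera to world coordinates). Camera axes: x right, y up, looking along -z (the intrinsics and any distortion apply to the point x, -y, -z); pixel columns grow to the right and rows downward; lengths in m; the calibration is good to about 2 mm. A picture is of the moment at which its call begins. There is no depth.
- env.job_done(): hands the job in, once; it reports no verdict.
The state is a dict: "time": time; "joint_positions": joint angles; "dq": joint speeds; "effort": joint torques, N m; "eef_pos": TCP position; "tcp_rot": TCP orientation; "wrist_force": force on the tool from outside, world axes, zero at the start; "ft_torque": the same for the moment, N m; "opening": opening from 0.0 (shut) to 1.0 (fully open).
Only numpy, scipy, OpenCV 4.12 (cv2) and the standard library are available. Lean on these libraries where they do the work, as an engineer would, in place of code of your own. Each camera call takes 0.05 s, during which the arm holds its last target.

TASK

Slide the small drill vise towards you, square to the table, until its slotted lug is fully home round the shank of the hold-down screw, under the screw's head; bring it home gently. Then turn the cross knob under the table clockwise as seen from above until the head grips the lug firmly, by hand feel, without overtightening, and leave it clamped. Leave the other things where they are.

Things in the scene. Friction and masses are not known exactly. Their poses are not given: they have to be found in the camera images.
- drill_table: Fixed dark slotted drill table. Origin on the bench on the hold-down screw's vertical axis; x from its front edge (robot side) to the back, y left, z up. Plate x -22 to 205 mm, y +-150, underside 150, top 166 over the bench. Boss (40 wide, 18 deep) under the plate round the screw. Grey cheeks at y +-132, x 50 to 200: the space under the front is open.
- vise: Small grey drill vise, loose on the table, about 0.75 kg. Origin on its underside, where the screw axis comes when it is home; x from slotted lug to T handle (end at x 166 mm), z up. Lug of rough casting 10 to 12 thick, 48 wide, slot 15 wide, mouth at x -22, end wall at x +6. Base 64 wide, 12 thick, x 20 to 130. The lug's slot is open to -x.
- jaw (a point): Top centre of the vise's fixed jaw (vise x 44 mm, 48 mm over its underside): a block 50 mm wide along y, 20 mm thick along x, down to the 12 mm base; good to grip across y. The moving jaw, alike, is 42 mm further along x. Site axes as the vise's.
- shank: Round steel shank of the hold-down screw, 12 mm diameter, standing up out of the table between plate and head. Origin on its axis at the level of the plate's top, a little lower as the screw goes down.
- head: Steel head of the screw above the plate: washer flange 32 mm diameter, 3.5 mm thick, with a 21 mm round cap; 12.5 mm high in all. Origin at the centre of the flange's underside, 13.5 to 16 mm above the plate at the start, so the lug passes beneath. It turns with the knob; screwed down on the lug it grips the vise.
- knob: Black four-arm cross knob under the table's front, one piece with the screw. Origin on the screw axis at the arms' mid-height; z up. Level arms along its own +-x and +-y: round, 13 mm thick, 20 mm balls at the tips centred 84 mm from the axis; hub 38 mm wide, 34 high. Arms pointing to the robot stick out some 70 mm past the table's edge, to be pushed there.
- knob_mid (a point): Knob's centre, on the screw axis. Turned clockwise seen from above (front arms go to +y) the screw sinks 1.6 mm per rad. 0.08 N m turns it free; once the head bites, it tightens within a small part of a turn, the torque growing about 0.01 N m per newton of clamping: 0.4 N m for 30 N, 0.7 for 60 N. Firm is 40 to 100 N. It stays where it is left.
- socket_short: Bystander: short bright socket, 26 mm wide, 30 mm high, standing on the drill table; origin under its centre.
- socket_impact: Bystander: black impact socket, 32 mm wide, 55 mm high, standing on the bench in front of the drill table; origin under its centre.
- collar: Bystander: round dark steel collar, 28 mm wide, 18 mm high, on the drill table; origin under its centre.
- wrench: Bystander: combination wrench about 190 mm long lying on the bench.
- grease_jar: Bystander: clear grease jar with yellow lid, 68 mm wide, 75 mm high, on the bench.
- cutter: Bystander: green cutter knife, 155 x 30 x 16 mm, lying on the bench.
- bush: Bystander: brass bush, 38 mm wide, 22 mm high, on the bench.
Not all that is in view belongs to the job. Of the things that look like the vise, the middle-sized one is meant.

How it is judged:
On the way, in this order (a step that is already met when the one before it is completed fails the run):
1. the vise is home: its slot fully round the shank, square to the table, flat on the plate (horizontal distance between vise and shank below 0.005 m and angle between the x axis of vise and the x axis of drill_table, either way round below 0.15 rad and angle between vise's own z axis and vertical below 0.06 rad), for 0.2 s.
2. the head grips the lug with more than 30 N, the vise still home (all of step 1 and contact force between head and vise above 30 N), for 0.3 s.
At the end, for the whole second after the job is handed in: The vise lies flat on the table with its slot home round the shank (its origin within 5 mm of the screw axis), square to the table within 0.15 rad, clamped by the screw's head with more than 30 N, everything at rest and let go (all of step 2 and linear speed of vise below 0.02 m/s and angular speed of knob below 0.1 rad/s); the robot touches nothing.
It fails at once if overtightened: the head presses the vise with more than 120 N (contact force between head and vise above 120 N).
It fails at once if the vise is rammed against the shank with more than 40 N (contact force between shank and vise above 40 N).
It fails at once if the vise is tipped (angle between vise's own z axis and vertical above 0.35 rad).
It fails at once if a bystander is moved more than 25 mm (distance of any of socket_short, socket_impact, collar, wrench, grease_jar, cutter, bush from where it was at the start of the episode above 0.025 m).
It also fails if it takes over 72 s, if anything falls off the work surface, if the arm or the gripper's body presses on something with over 40 N, if the wrist force passes 120 N, or if a joint passes its speed limit or range.

## Working session

There is one attempt and no reset: what is moved stays moved. The work goes in short steps, Python scripts to look and compute and a tool call to move; the robot and the scene stay as the last step left them, time stands still between calls to the robot, and variables do not carry over. Pictures are saved under pics/ and viewed, and the job is handed in when it is done.

Besides the shell and the picture viewer there is one more tool, called after "Call:" as name([rows], argument=value, ...), one row to a line, values as JSON. apply_moves: Moves the arm, as the interface text tells. Its arguments: {"type":"object","properties":{"moves":{"type":"array"},"claw":{"type":"number"},"newtons":{"type":"number"}},"required":["moves"]}

```bash
ls; mkdir -p pics
python3 - <<'E'
from rig import env
import cv2
for n in ["scene","side","wrist"]:
    c=env.capture(n); cv2.imwrite(f"pics/{n}0.png",c["img"][:,:,::-1]); print(n,c["intrinsics"].round(1).tolist(),c["extrinsics"].round(4).tolist())
print(env.read_state())
E
```

```text
pics
scene [[408.2, 0.0, 277.2], [0.0, 408.2, 205.6], [0.0, 0.0, 1.0]] [[0.7573, -0.5431, 0.3628, 0.8165], [0.6531, 0.6254, -0.4271, -0.4684], [0.0051, 0.5603, 0.8283, 1.0637], [0.0, 0.0, 0.0, 1.0]]
side [[486.0, 0.0, 283.9], [0.0, 486.0, 208.0], [0.0, 0.0, 1.0]] [[-0.8692, 0.3491, -0.3502, -0.108], [-0.4942, -0.5893, 0.6391, 0.959], [0.0167, 0.7286, 0.6848, 1.1723], [0.0, 0.0, 0.0, 1.0]]
wrist [[321.8, 0.0, 284.3], [0.0, 321.8, 209.9], [0.0, 0.0, 1.0]] [[1.0, -0.0, 0.0007, 0.5492], [-0.0002, 0.9563, 0.2924, 0.0745], [-0.0007, -0.2924, 0.9563, 0.3726], [0.0, 0.0, 0.0, 1.0]]
{'time': 0.15, 'joint_positions': array([-6.65926187e-02,  3.00380169e-01,  1.52142765e+00, -1.69391041e-05,
        1.32070770e+00, -6.66041752e-02]), 'dq': array([ 0.00029831,  0.00052642, -0.00188505,  0.00010506, -0.00017077,
       -0.00217256]), 'effort': array([ 1.15317634e-03, -5.43663168e+01, -3.61884356e+01, -9.07762978e-05,
        3.16729136e-03,  4.75633647e-05]), 'eef_pos': array([5.49797346e-01, 1.01346255e-05, 2.01636118e-01]), 'tcp_rot': array([ 7.07101135e-01,  7.07112277e-01, -3.10019610e-04, -3.41869109e-04]), 'wrist_force': array([ 0.74457354, -0.22297971,  0.87197295]), 'ft_torque': array([0.01771721, 0.03292843, 0.02397903]), 'opening': 0.9975678699845553}
```

View pics/scene0.png

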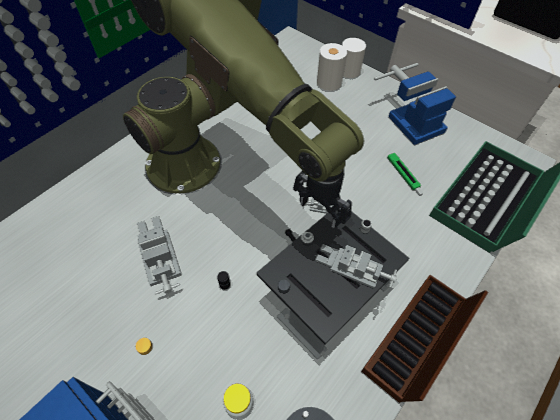

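View pics/side0.png

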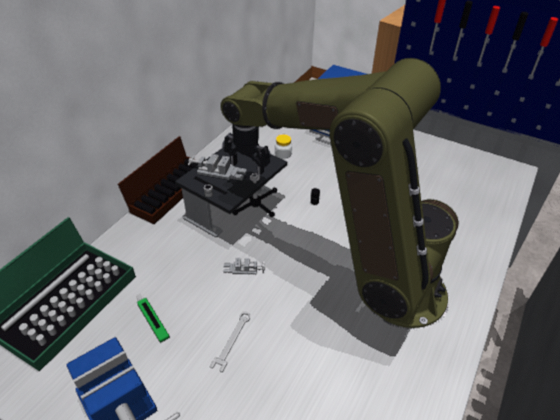

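View pics/wrist0.png

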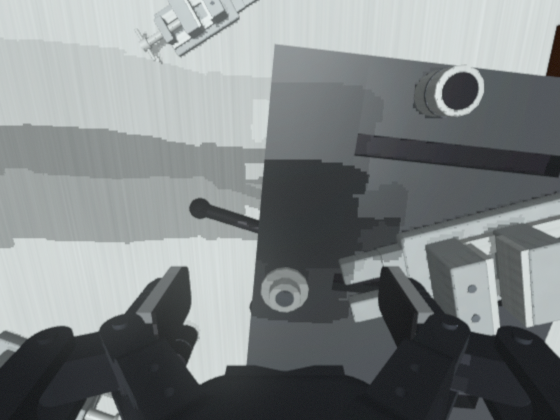

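```bash
cat > h.py <<'E'
from rig import env
import numpy as np, cv2
def ray(c,px,z):
    K=c["intrinsics"];E=c["extrinsics"]
    d=np.array([(px[0]-K[0,2])/K[0,0],-(px[1]-K[1,2])/K[1,1],-1.]); d=E[:3,:3]@d; o=E[:3,3]
    return (o+d*(z-o[2])/d[2])
def proj(c,p):
    K=c["intrinsics"];E=c["extrinsics"]
    q=E[:3,:3].T@(np.array(p)-E[:3,3]); return np.array([K[0,2]+K[0,0]*q[0]/-q[2],K[1,2]+K[1,1]*-q[1]/-q[2]])
def crop(c,x0,y0,x1,y1,name):
    im=c["img"][y0:y1,x0:x1,::-1]; s=min(800/(x1-x0),600/(y1-y0)); cv2.imwrite("pics/"+name,cv2.resize(im,None,fx=s,fy=s,interpolation=cv2.INTER_CUBIC)); print(name,"scale",s)
E
python3 - <<'E'
from h import *
c=env.capture("scene"); crop(c,240,170,420,370,"s1.png")
d=env.capture("side"); crop(d,160,110,310,240,"d1.png")
w=env.capture("wrist")
for p in [(275,45),(247,370)]: print(ray(w,p,.166))
print("head",ray(w,(284,289),.1815),ray(w,(285,297),.193))
for p in [(258,272),(322,357),(408,258)]: print(ray(c,p,.166))
E
```

```text
s1.png scale 3.0
d1.png scale 4.615384615384615
[0.54385804 0.11148762 0.166     ]
[ 0.51965913 -0.12140633  0.166     ]
head [ 0.54903739 -0.0395687   0.1815    ] [ 0.54968537 -0.0384732   0.193     ]
[ 0.51384755 -0.18080454  0.166     ]
[ 0.74870956 -0.23711094  0.166     ]
[0.76617392 0.08717771 0.166     ]
```

View pics/s1.png

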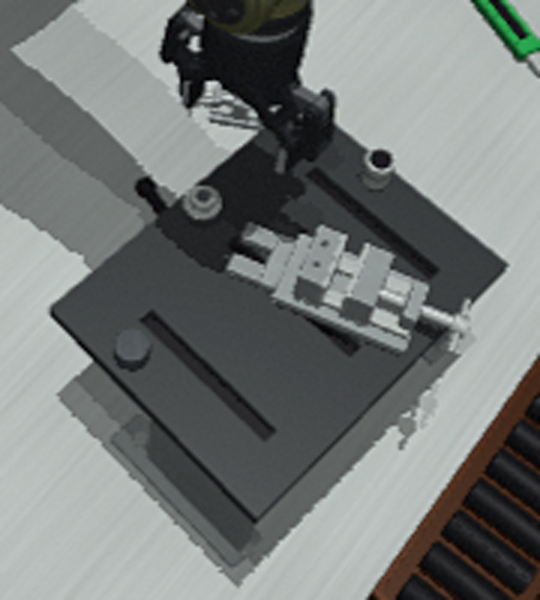

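View pics/d1.png

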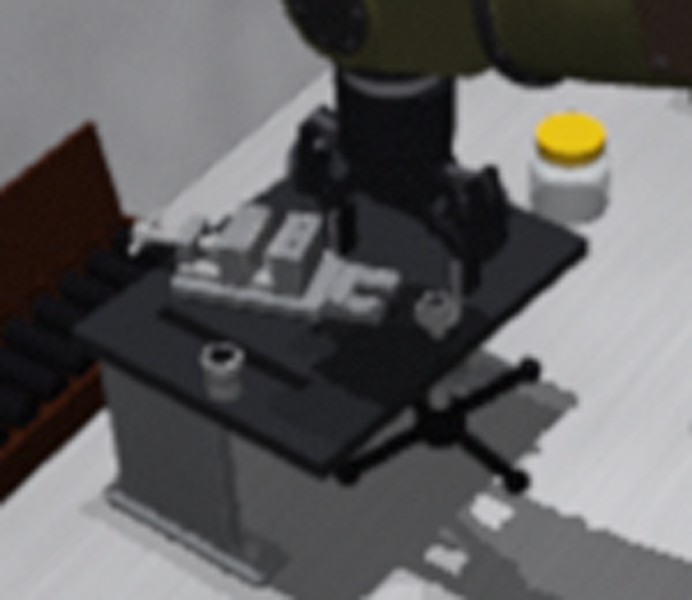

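Run:
```python
from h import *
c=env.capture("scene")
f=lambda x,y:(240+x/3,170+y/3)
P=[ray(c,f(*p),.166) for p in [(52,312),(253,522),(507,265)]]
for p in P: print(p)
a=P[1]-P[0];b=P[2]-P[1]
print(np.linalg.norm(a),np.arctan2(a[1],a[0]),np.linalg.norm(b),np.arctan2(-b[0],b[1]))
print("jaw",[ray(c,f(*p),.214)[:2].round(4).tolist() for p in [(318,228),(347,240),(325,265),(297,252)]])
print("head",ray(c,f(204,196),.193), "shortsock",ray(c,f(381,157),.196),"collar",ray(c,f(132,345),.184),"kn",ray(c,f(147,187),.09))
print("lug",ray(c,f(258,232),.177),ray(c,f(235,265),.177))
```

```text
[ 0.51613744 -0.18568377  0.166     ]
[ 0.73607799 -0.21218391  0.166     ]
[0.76849445 0.08799051 0.166     ]
0.22153127099879633 -0.11990972627754616 0.3019197106016127 -0.10757518431369134
jaw [[0.6419, -0.011], [0.6652, -0.0048], [0.6648, -0.0339], [0.6419, -0.0389]]
head [ 0.54980822 -0.03658333  0.193     ] shortsock [0.63899393 0.08803255 0.196     ] collar [ 0.58698041 -0.17148326  0.184     ] kn [ 0.47273986 -0.01239425  0.09      ]
lug [ 0.5993585  -0.02628547  0.177     ] [ 0.6034311  -0.06243731  0.177     ]
```

Call:
apply_moves([
  [[-1,3,-3.5,0,0,0],[-1,3,-3.5,0,0,0],[-1,3,-3.5,0,0,0],[0,0,0,0,0,-0.14],[0,0,0,0,0,-0.14],[0,0,0,0,0,-0.14],[0,0,0,0,0,-0.14],[0,0,0,0,0,-0.14],[0,0,0,0,0,-0.14],[0,0,0,0,0,-0.14],[0,0,0,0,0,-0.14],[0,0,0,0,0,-0.14],[0,0,0,0,0,-0.14],[0,0,0,0,0,-0.14],[0,0,0,0,0,-0.14],[0,0,0,0,0,0]],
])

```text
time: 1.95
eef_pos: [0.6418, -0.0313, 0.3064]
tcp_rot: [-0.089, 0.996, 0.001, -0.004]
wrist_force: [0.2, 0.3, 0.8]
opening: 0.993
```

Run:
```python
from h import *
w=env.capture("wrist"); s=env.capture("scene"); np.savez("v1.npz",**{f"{n}_{k}":c[k] for n,c in [("w",w),("s",s)] for k in c})
crop(w,0,0,560,420,"w1.png"); crop(s,200,170,420,335,"s2.png")
st=env.read_state(); print(st["eef_pos"],st["tcp_rot"],st["joint_positions"],st["wrist_force"],st["time"])
```

```text
w1.png scale 1.4285714285714286
s2.png scale 3.6363636363636362
[ 0.64175313 -0.0312518   0.30642856] [-8.55025230e-02  9.96329290e-01  6.59552996e-04 -4.10238809e-03] [-1.05541075e-01  4.76932421e-01  1.04199323e+00 -2.64195803e-04
  1.63097298e+00 -1.84756777e+00] [ 0.10246468 -0.22790458 -0.47081587] 2.05
```

View pics/w1.png

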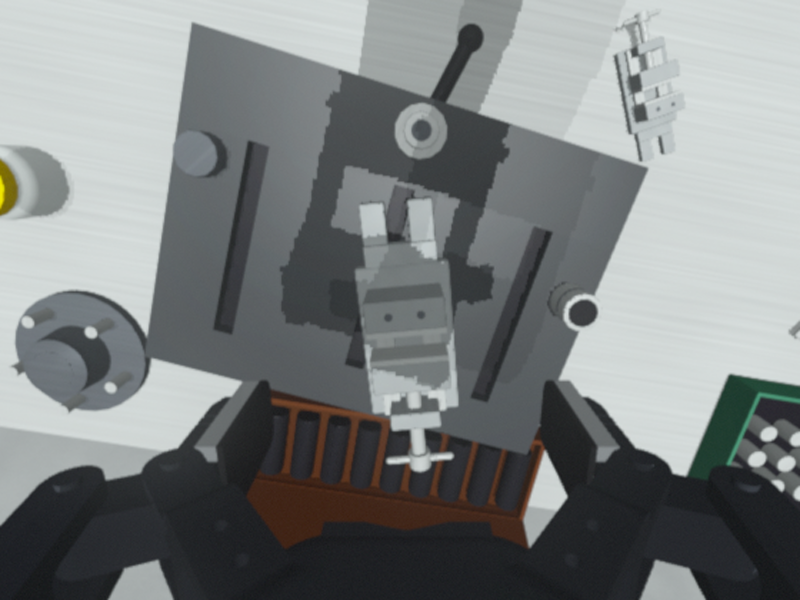

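View pics/s2.png

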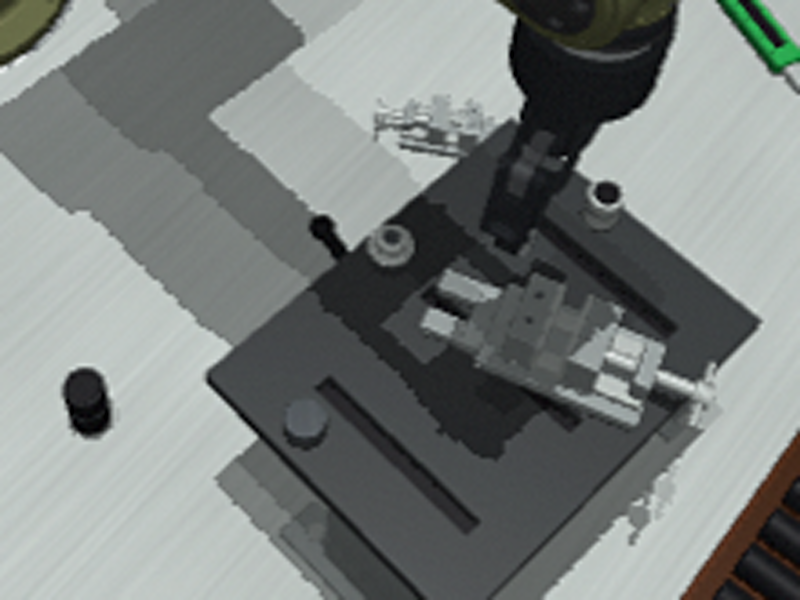

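Run:
```python
from h import *
z=np.load("v1.npz"); w={k[2:]:z[k] for k in z if k[0]=="w"}; s={k[2:]:z[k] for k in z if k[0]=="s"}
crop(w,230,120,340,340,"w1c.png")
k=1.42857
R=lambda p,h:ray(w,(p[0]/k,p[1]/k),h)[:2]
for n,p,h in [("tipL",(372,203),.177),("tipR",(420,198),.177),("jaw",(404,317),.214),("T",(420,462),.196),("baseL",(358,268),.178),("baseR",(449,262),.178),("bL2",(372,410),.178),("bR2",(457,405),.178),("head",(421,131),.193),("flange",(421,130),.185),("e1",(192,24),.166),("e2",(647,168),.166),("e3",(148,357),.166),("e4",(530,453),.166),("ball",(470,38),.1),("sock",(581,312),.196),("collar",(196,152),.184)]: print(n,R(p,h).round(4))
# big bench vise length in scene
print([ray(s,p,.02)[:2].round(3) for p in [(146,222),(168,292)]])
```

```text
w1c.png scale 2.727272727272727
tipL [ 0.597  -0.0612]
tipR [ 0.5885 -0.0315]
jaw [ 0.6571 -0.0295]
T [0.7688 0.0019]
baseL [ 0.6406 -0.0637]
baseR [ 0.6259 -0.0048]
bL2 [ 0.7441 -0.038 ]
bR2 [0.7291 0.0225]
head [ 0.5497 -0.0387]
flange [ 0.5486 -0.0386]
e1 [ 0.5129 -0.1847]
e2 [0.5441 0.1114]
e3 [ 0.7368 -0.2065]
e4 [0.7668 0.0906]
ball [ 0.474  -0.0133]
sock [0.6397 0.0834]
collar [ 0.5851 -0.171 ]
[array([ 0.101, -0.233]), array([ 0.321, -0.336])]
```

View pics/w1c.png

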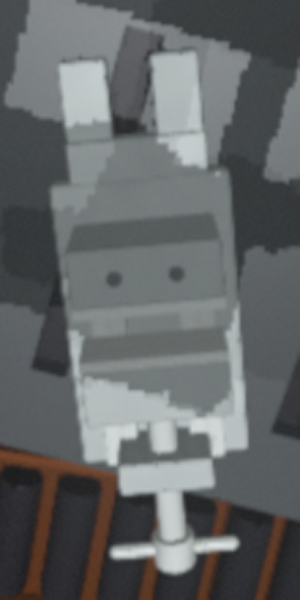

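Call:
apply_moves([
  [[-1.4,0,0,0,0,-0.08],[0,0,2,0,0,0],[0,0,2,0,0,0],[0,0,2,0,0,0],[0,0,1,0,0,0],[0,0,0,0,0,0]],
], claw=1)

```text
time: 2.65
eef_pos: [0.6558, -0.0288, 0.2347]
tcp_rot: [-0.115, 0.993, 0.001, -0.003]
wrist_force: [-0.7, 0.1, -0.2]
opening: 0.999
```

Run:
```python
from h import *
w=env.capture("wrist")
crop(w,0,0,560,420,"w2.png")
st=env.read_state(); print(st["eef_pos"],st["tcp_rot"]); a=st["tcp_rot"]; yaw=2*np.arctan2(-a[0],a[1]);print("yaw",yaw)
for p in [(.656,-.029,.214),st["eef_pos"]]: print(proj(w,p)*1.42857)
```

```text
w2.png scale 1.4285714285714286
[ 0.6560092  -0.02879528  0.23562553] [-1.15439524e-01  9.93310638e-01  4.82437115e-04 -2.73113093e-03]
yaw 0.23139583515391673
[405.23559427 335.9749031 ]
[405.73289825 355.5835012 ]
```

View pics/w2.png

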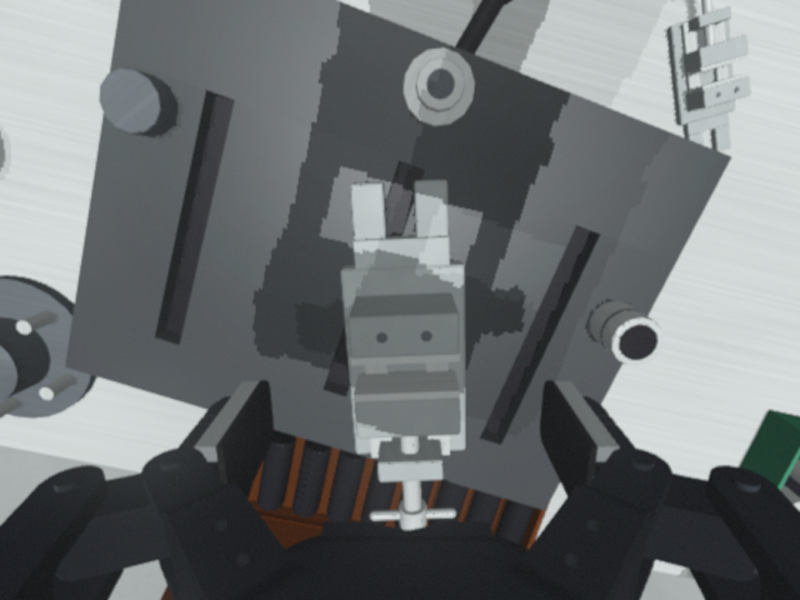

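Call:
apply_moves([
  [[0,0,1.8,0,0,-0.01],[0,0,1.8,0,0,0],[0,0,1.2,0,0,0],[0,0,0,0,0,0]],
])

```text
time: 3.1
eef_pos: [0.6575, -0.029, 0.1913]
tcp_rot: [-0.119, 0.993, -0.0, 0.001]
wrist_force: [0.1, -0.1, -0.6]
opening: 1.0
```

Call:
apply_moves([
  [[0,0,0,0,0,0],[0,0,0,0,0,0],[0,0,0,0,0,0],[0,0,0,0,0,0],[0,0,0,0,0,0],[0,0,0,0,0,0],[0,0,0,0,0,0]],
], claw=0.3, newtons=25)

```text
time: 3.8
eef_pos: [0.6588, -0.0291, 0.1957]
tcp_rot: [-0.118, 0.993, -0.001, 0.003]
wrist_force: [0.3, -0.1, -0.7]
opening: 0.299
```

Run:
```python
from h import *
w=env.capture("wrist")
crop(w,0,0,560,420,"w3.png")
s=env.capture("side"); crop(s,160,110,310,220,"d3.png")
st=env.read_state(); print(st["eef_pos"],st["tcp_rot"],st["opening"],st["wrist_force"]); a=st["tcp_rot"]; yaw=2*np.arctan2(-a[0],a[1]);print("yaw",yaw)
```

```text
w3.png scale 1.4285714285714286
d3.png scale 5.333333333333333
[ 0.65880321 -0.02909664  0.19566965] [-1.18126199e-01  9.92992466e-01 -8.74481851e-04  3.37610690e-03] 0.3017659930345372 [-0.22882341 -0.21553108 -1.14417744]
yaw 0.23680676084063093
```

View pics/w3.png

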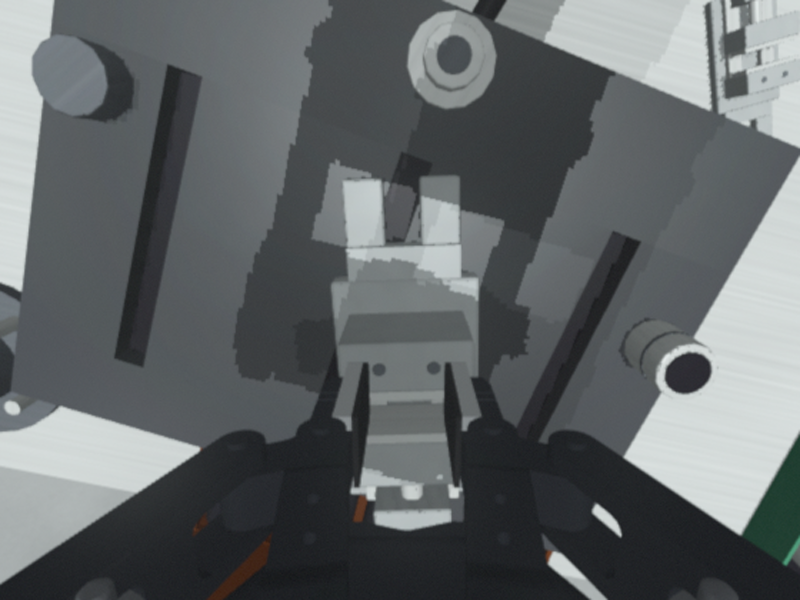

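View pics/d3.png

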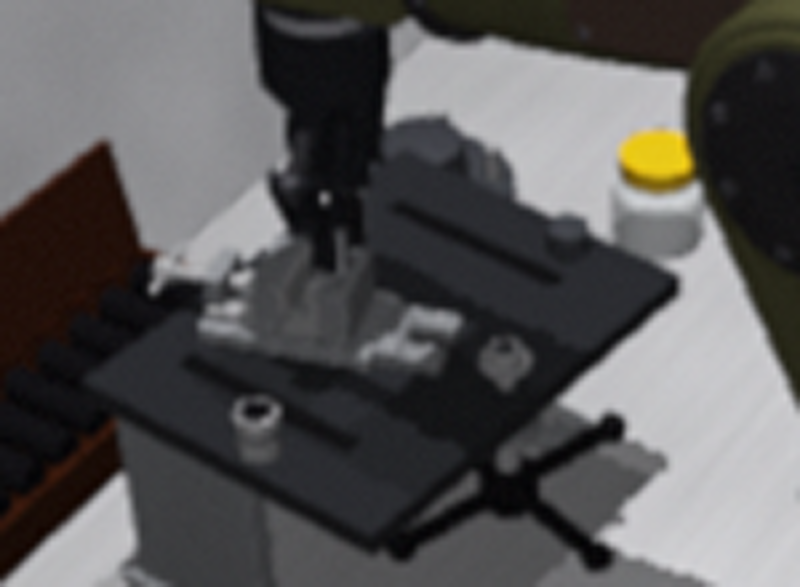

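Run:
```python
from h import *
from scipy.spatial.transform import Rotation as Ro
w=env.capture("wrist"); st=env.read_state(); R=Ro.from_quat(st["tcp_rot"]).as_matrix();p=st["eef_pos"]
print(p,R.round(3).tolist())
for l in [(0,0,0),(.011,.013,0),(.011,-.013,0),(-.011,.013,0),(-.011,-.013,0),(.011,.013,-.01),(.011,-.013,-.01),(.011,.0425,-.01),(-.011,.013,-.03),(.011,.025,-.01)]: print(l,(proj(w,p+R@np.array(l))*1.42857).round())
k=1.42857
print("holes z .214",[ray(w,(a/k,b/k),.214)[:2].round(4).tolist() for a,b in [(379,369),(433,367)]])
print("jaw front top edge",[ray(w,(a/k,b/k),.214)[:2].round(4).tolist() for a,b in [(338,347),(476,343)]])
print("tips",[ray(w,(a/k,b/k),.166+.011)[:2].round(4).tolist() for a,b in [(344,181),(460,177)]])
```

```text
[ 0.65877133 -0.02910117  0.19562016] [[-0.972, -0.235, 0.007], [-0.235, 0.972, -0.001], [-0.006, -0.002, -1.0]]
(0, 0, 0) [406. 354.]
(0.011, 0.013, 0) [439. 329.]
(0.011, -0.013, 0) [373. 329.]
(-0.011, 0.013, 0) [438. 379.]
(-0.011, -0.013, 0) [374. 379.]
(0.011, 0.013, -0.01) [441. 338.]
(0.011, -0.013, -0.01) [371. 338.]
(0.011, 0.0425, -0.01) [519. 338.]
(-0.011, 0.013, -0.03) [443. 418.]
(0.011, 0.025, -0.01) [472. 338.]
holes z .214 [[0.6588, -0.0391], [0.6534, -0.0202]]
jaw front top edge [[0.6538, -0.0553], [0.6407, -0.0077]]
tips [[0.5996, -0.0688], [0.5873, -0.0243]]
```

Run:
```python
from h import *
from scipy.spatial.transform import Rotation as Ro
st=env.read_state(); R=Ro.from_quat(st["tcp_rot"]).as_matrix();p=st["eef_pos"]
for n,b in [("side",(190,110,250,155+20)),("scene",(300,180,400,280))]:
    c=env.capture(n); im=c["img"].copy(); 
    crop(c,*b,n+"4.png"); s=min(800/(b[2]-b[0]),600/(b[3]-b[1]))
    for l in [(0,0,0),(0,0,-.019),(0,0,-.073),(0,.013,0),(0,-.013,0)]: print(n,l,((proj(c,p+R@np.array(l))-b[:2])*s).round())
    V=lambda x,y,z:np.array([.6145+.9706*x-.24*y,-.0395+.24*x+.9706*y,.166+z])
    for q in [(.034,.025,.048),(.034,-.025,.048),(.054,.025,.048),(.054,-.025,.048)]: print(q,((proj(c,V(*q))-b[:2])*s).round())
```

```text
side4.png scale 9.23076923076923
side (0, 0, 0) [310. 509.]
side (0, 0, -0.019) [307. 466.]
side (0, 0, -0.073) [297. 339.]
side (0, 0.013, 0) [297. 531.]
side (0, -0.013, 0) [324. 487.]
(0.034, 0.025, 0.048) [311. 517.]
(0.034, -0.025, 0.048) [363. 432.]
(0.054, 0.025, 0.048) [257. 506.]
(0.054, -0.025, 0.048) [309. 422.]
scene4.png scale 6.0
scene (0, 0, 0) [277. 474.]
scene (0, 0, -0.019) [284. 451.]
scene (0, 0, -0.073) [305. 384.]
scene (0, 0.013, 0) [290. 448.]
scene (0, -0.013, 0) [265. 500.]
(0.034, 0.025, 0.048) [281. 389.]
(0.034, -0.025, 0.048) [233. 491.]
(0.054, 0.025, 0.048) [329. 409.]
(0.054, -0.025, 0.048) [282. 513.]
```

View pics/side4.png

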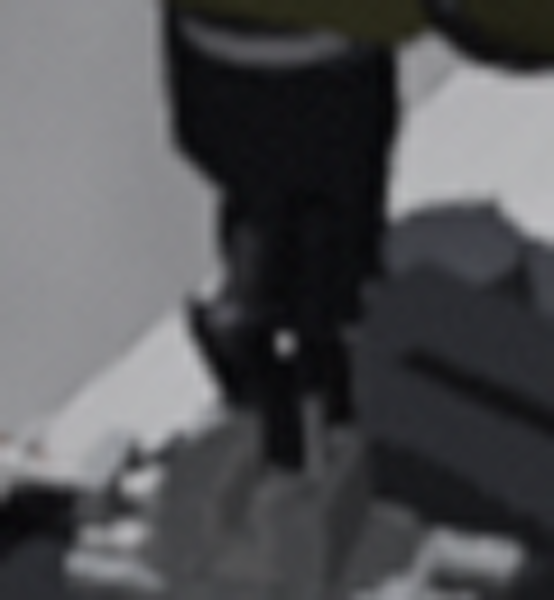

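View pics/scene4.png

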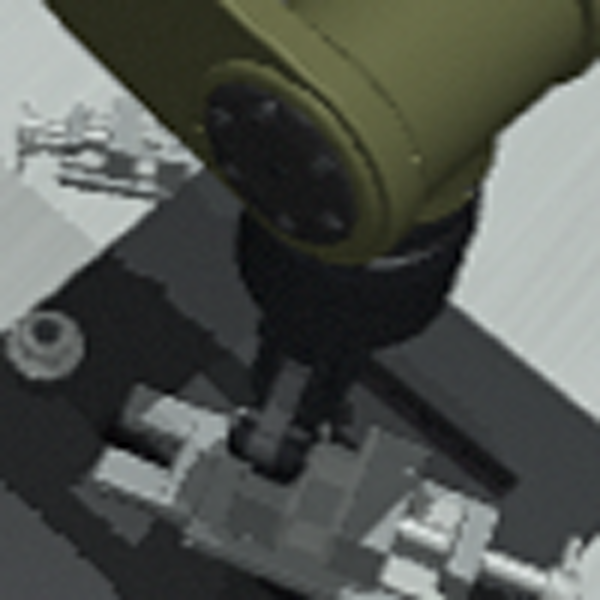

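Call:
apply_moves([
  [[0,0,-0.3,0,0,0],[0,0,0,0,0,0],[0,0,0,0,0,0],[0,0,0,0,0,0],[0,0,0,0,0,0],[0,0,0,0,0,0],[0,0,0,0,0,0],[0,0,0,0,0,0]],
], claw=1)

```text
time: 4.85
eef_pos: [0.6587, -0.0291, 0.1988]
tcp_rot: [-0.118, 0.993, -0.001, 0.003]
wrist_force: [-0.1, -0.4, 0.1]
opening: 1.0
```

Call:
apply_moves([
  [[0.15,0,1,0,0,0],[0,0,1,0,0,0]],
])

```text
time: 5.05
eef_pos: [0.6578, -0.0295, 0.1787]
tcp_rot: [-0.118, 0.993, -0.001, 0.004]
wrist_force: [-0.6, 1.2, -0.3]
opening: 1.001
```

Call:
apply_moves([
  [[0,0,0,0,0,0],[0,0,0,0,0,0],[0,0,0,0,0,0],[0,0,0,0,0,0],[0,0,0,0,0,0],[0,0,0,0,0,0]],
], claw=0.4, newtons=25)

```text
time: 5.65
eef_pos: [0.657, -0.0296, 0.1763]
tcp_rot: [-0.118, 0.993, -0.001, 0.003]
wrist_force: [-0.2, -0.9, -1.9]
opening: 0.57
```

Run:
```python
from h import *
w=env.capture("wrist")
crop(w,100,100,460,370,"w5.png")
s=env.capture("side"); crop(s,190,110,250,175,"side5.png")
```

```text
w5.png scale 2.2222222222222223
side5.png scale 9.23076923076923
```

View pics/w5.png

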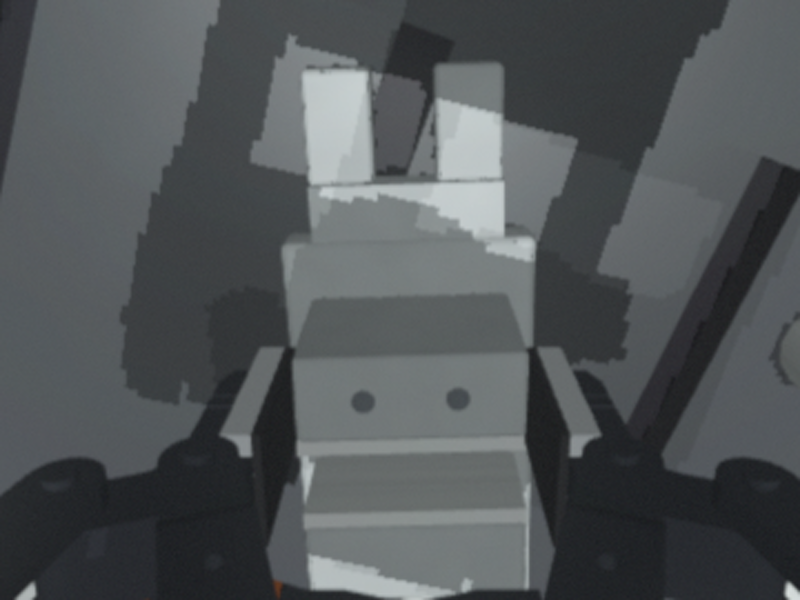

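View pics/side5.png

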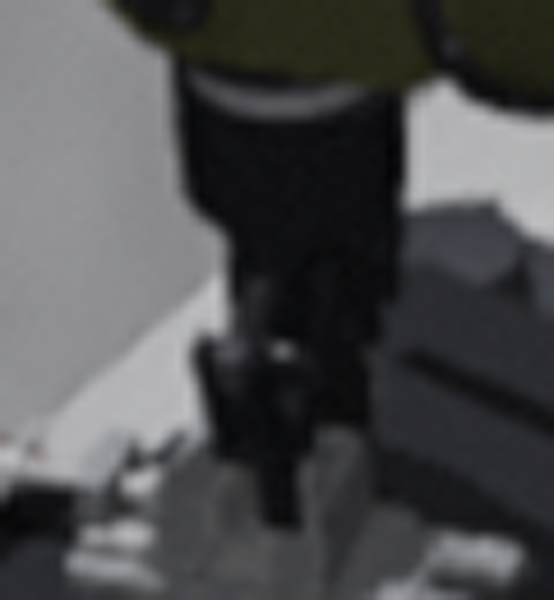

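Call:
apply_moves([
  [[0,-0.5,0,0,0,0.085],[0,-0.5,0,0,0,0.085],[0,-0.5,0,0,0,0.085],[0,-0.5,0,0,0,0.085],[0,0,0,0,0,0],[0,0,0,0,0,0]],
])

```text
time: 6.35
eef_pos: [0.6594, -0.0479, 0.1763]
tcp_rot: [0.056, 0.998, 0.001, 0.003]
wrist_force: [-0.5, 0.9, 0.2]
opening: 0.574
```

Run:
```python
from h import *
w=env.capture("wrist")
crop(w,0,0,560,420,"w6.png")
st=env.read_state(); p=st["eef_pos"];a=st["tcp_rot"]; print(p,a,st["wrist_force"],"yaw",2*np.arctan2(-a[0],a[1]))
t=-.102; d=p[:2]-[.5495,-.0388]; print("table frame tcp",np.cos(t)*d[0]+np.sin(t)*d[1],-np.sin(t)*d[0]+np.cos(t)*d[1])
```

```text
w6.png scale 1.4285714285714286
[ 0.6593605  -0.04784936  0.17629285] [5.57090926e-02 9.98442885e-01 7.51209892e-04 2.78173792e-03] [-0.69218482 -1.97664185 -1.30346288] yaw -0.11147636014734479
table frame tcp 0.1102109350633999 0.0021840288113952663
```

View pics/w6.png

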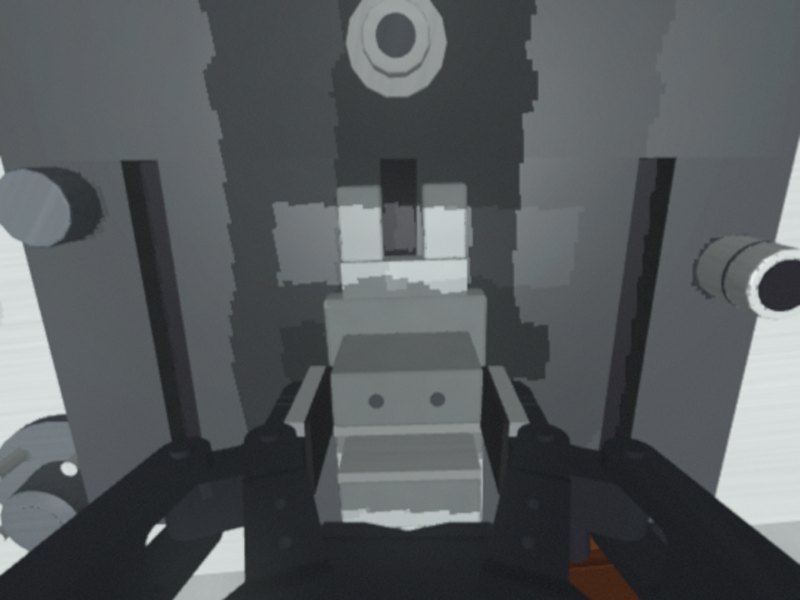

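Run:
```python
from h import *
w=env.capture("wrist");k=1.42857
h1=ray(w,(395.5/k,36/k),.193)[:2]; h2=ray(w,(396.5/k,46/k),.183)[:2]
print(h1,h2)
t=-.108;M=np.array([[np.cos(t),np.sin(t)],[-np.sin(t),np.cos(t)]])
for n,p,z in [("tipL",(337,186),.177),("tipR",(467,184),.177),("slL",(381,187),.177),("slR",(424,187),.177),("wall",(401,257),.173),("lugL",(340,262),.177),("lugR",(467,260),.177),("jawL",(334,370),.214),("jawR",(481,370),.214),("baseL",(327,297),.178),("baseR",(486,295),.178),("slot1",(381,158),.166),("slot2",(417,158),.166),("s3",(124,162),.166),("s4",(675,157),.166)]:
    print(n,(M@(ray(w,(p[0]/k,p[1]/k),z)[:2]-h1)*1000).round(1))
```

```text
[ 0.54927674 -0.03886622] [ 0.54989444 -0.03882098]
tipL [ 44.2 -21.8]
tipR [43.7 24.9]
slL [44.7 -6. ]
slR [44.7  9.5]
wall [71.1  1. ]
lugL [ 72.1 -22. ]
lugR [71.5 25.9]
jawL [ 98.9 -20.2]
jawR [99.1 26.6]
baseL [ 85.6 -27.5]
baseR [85.1 33.5]
slot1 [34.7 -6.4]
slot2 [34.8  7.2]
s3 [  35.8 -103.1]
s4 [ 34.8 104.2]
```

Call:
apply_moves([
  [[0.5,-0.2,0,0,0,0],[1,0,0,0,0,0],[1,0,0,0,0,0],[1,0,0,0,0,0],[0,0,0,0,0,0]],
])

```text
time: 6.95
eef_pos: [0.6233, -0.0454, 0.1764]
tcp_rot: [0.052, 0.999, 0.001, 0.005]
wrist_force: [-1.9, 0.2, -3.1]
opening: 0.578
```

Run:
```python
from h import *
w=env.capture("wrist")
crop(w,140,0,420,210,"w7.png"); s=env.capture("scene"); crop(s,280,210,380,285,"s7.png")
st=env.read_state(); p=st["eef_pos"];a=st["tcp_rot"]; print(p,a,st["wrist_force"],"yaw",2*np.arctan2(-a[0],a[1]))
t=-.103; d=p[:2]-[.5494,-.0388]; print("table frame tcp",np.cos(t)*d[0]+np.sin(t)*d[1],-np.sin(t)*d[0]+np.cos(t)*d[1])
```

```text
w7.png scale 2.857142857142857
s7.png scale 8.0
[ 0.62394028 -0.04545452  0.17629344] [5.25829191e-02 9.98605912e-01 8.12724525e-04 4.53967062e-03] [-3.82108824  0.61432102 -0.95270915] yaw -0.10521548182472552
table frame tcp 0.07482943280961041 0.001044829629233351
```

View pics/w7.png

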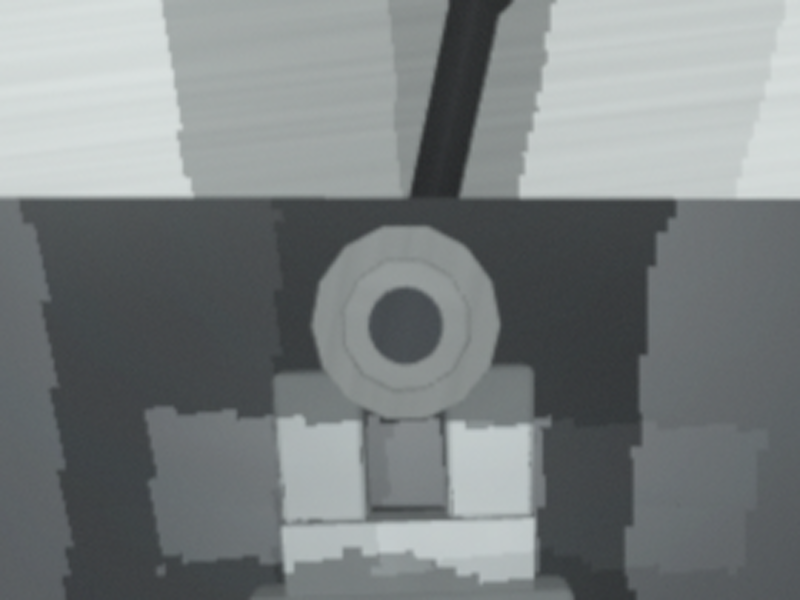

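View pics/s7.png

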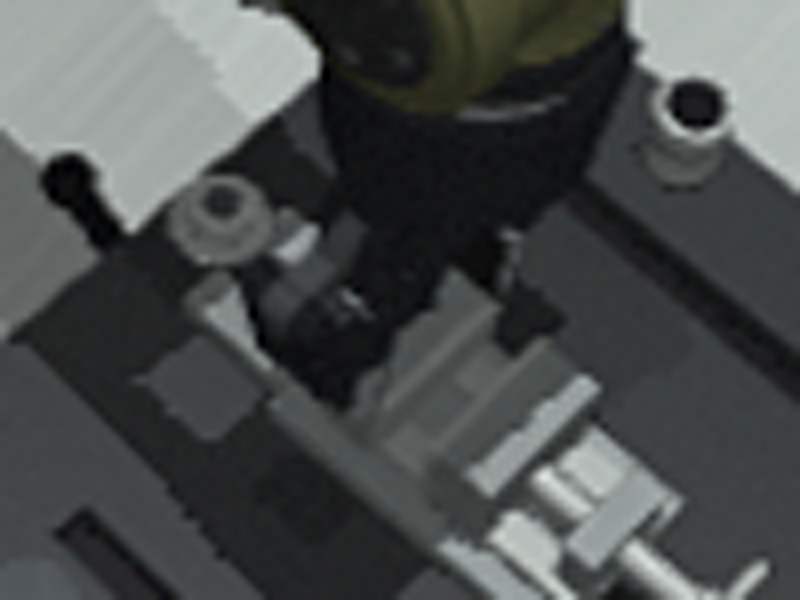

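Call:
apply_moves([
  [[0.8,0,0,0,0,0],[0.8,0,0,0,0,0],[0.6,0,0,0,0,0],[0.2,0,0,0,0,0],[0,0,0,0,0,0]],
])

```text
time: 7.55
eef_pos: [0.5995, -0.0429, 0.1763]
tcp_rot: [0.052, 0.999, 0.001, 0.006]
wrist_force: [2.6, -0.7, -3.1]
opening: 0.575
```

Run:
```python
from h import *
w=env.capture("wrist");k=1.42857
crop(w,140,0,420,210,"w8.png")
st=env.read_state(); p=st["eef_pos"];a=st["tcp_rot"]; print(p,a,st["wrist_force"],"yaw",2*np.arctan2(-a[0],a[1]))
t=-.103; d=p[:2]-[.5494,-.0388]; print("table frame tcp",np.cos(t)*d[0]+np.sin(t)*d[1],-np.sin(t)*d[0]+np.cos(t)*d[1])
```

```text
w8.png scale 2.857142857142857
[ 0.59948643 -0.04290792  0.1762789 ] [5.20916393e-02 9.98624393e-01 6.77154540e-04 5.94342261e-03] [-0.37726826  0.41107409 -1.57811437] yaw -0.10423232031932936
table frame tcp 0.05024334902994231 0.001063637545909722
```

View pics/w8.png

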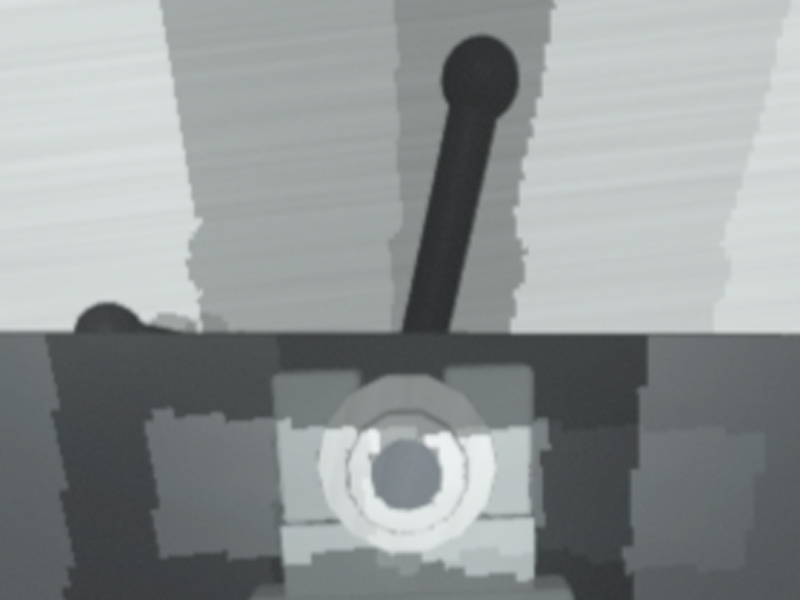

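Run:
```python
from h import *
w=env.capture("wrist");k=2.85714
f=lambda p,z: ray(w,(140+p[0]/k,p[1]/k),z)[:2]
h=f((407,473),.193); hf=f((407,464),.1845)
t=-.103;M=np.array([[np.cos(t),np.sin(t)],[-np.sin(t),np.cos(t)]])
print(h,hf)
for n,p,z in [("tipL",(317,371),.177),("tipR",(490,368),.177),("line",(407,519),.177),("base",(407,578),.178),("sl",(357,380),.177),("sr",(447,380),.177),("frontedge",(407,332),.166)]: print(n,(M@(f(p,z)-h)*1000).round(1))
```

```text
[ 0.54897872 -0.03866961] [ 0.54885578 -0.03868437]
tipL [-15.6 -16.1]
tipR [-16.1  14.9]
line [11.5 -0.1]
base [22.7 -0.1]
sl [-14.  -9.]
sr [-14.    7.2]
frontedge [-22.  -0.]
```

Call:
apply_moves([
  [[0.2,0,0,0,0,0],[0.15,0,0,0,0,0],[0,0,0,0,0,0]],
])

```text
time: 7.95
eef_pos: [0.5963, -0.0426, 0.1763]
tcp_rot: [0.052, 0.999, 0.001, 0.006]
wrist_force: [1.2, -0.2, -1.0]
opening: 0.573
```

Call:
apply_moves([
  [[0.08,0,0,0,0,0],[0,0,0,0,0,0]],
])

```text
time: 8.15
eef_pos: [0.5955, -0.0425, 0.1763]
tcp_rot: [0.052, 0.999, 0.001, 0.006]
wrist_force: [0.8, -1.7, -1.5]
opening: 0.573
```

Call:
apply_moves([
  [[0.06,0,0,0,0,0],[0,0,0,0,0,0]],
])

```text
time: 8.35
eef_pos: [0.5949, -0.0424, 0.1763]
tcp_rot: [0.052, 0.999, 0.001, 0.006]
wrist_force: [2.0, 0.2, -1.3]
opening: 0.573
```

Call:
apply_moves([
  [[0.05,0,0,0,0,0],[0,0,0,0,0,0]],
])

```text
time: 8.55
eef_pos: [0.5945, -0.0424, 0.1763]
tcp_rot: [0.052, 0.999, 0.001, 0.006]
wrist_force: [1.0, -0.1, -1.6]
opening: 0.572
```

Call:
apply_moves([
  [[0.04,0,0,0,0,0],[0,0,0,0,0,0]],
])

```text
time: 8.75
eef_pos: [0.5941, -0.0424, 0.1763]
tcp_rot: [0.052, 0.999, 0.001, 0.006]
wrist_force: [1.5, -1.2, -1.5]
opening: 0.576
```

Call:
apply_moves([
  [[0.04,0,0,0,0,0],[0,0,0,0,0,0]],
])

```text
time: 8.95
eef_pos: [0.5937, -0.0423, 0.1763]
tcp_rot: [0.052, 0.999, 0.001, 0.006]
wrist_force: [3.0, -0.6, -1.2]
opening: 0.572
```

Run:
```python
from h import *
w=env.capture("wrist");k=2.85714
crop(w,140,0,420,210,"w9.png")
s=env.capture("side"); crop(s,190,110,310,220,"side9.png")
st=env.read_state(); print(st["wrist_force"],st["eef_pos"])
```

```text
w9.png scale 2.857142857142857
side9.png scale 5.454545454545454
[ 3.00345542  0.14626936 -1.44296345] [ 0.59365091 -0.04232665  0.17628657]
```

View pics/w9.png

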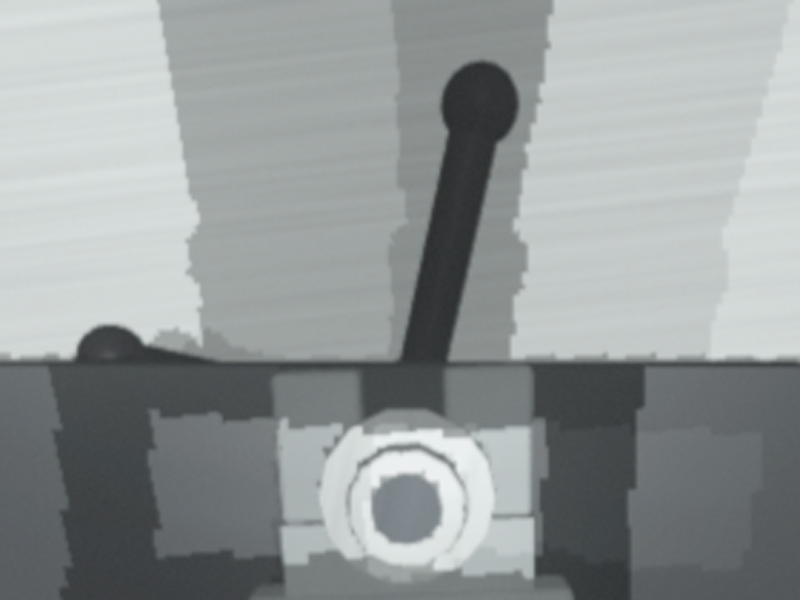

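View pics/side9.png

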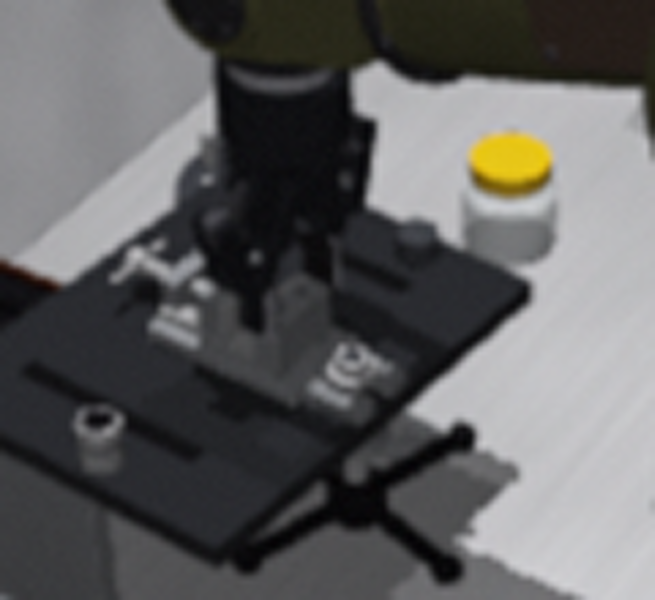

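Call:
apply_moves([
  [[0.04,0,0,0,0,0],[0,0,0,0,0,0]],
])

```text
time: 9.25
eef_pos: [0.5934, -0.0423, 0.1763]
tcp_rot: [0.052, 0.999, 0.001, 0.007]
wrist_force: [2.8, -0.5, -1.7]
opening: 0.571
```

Call:
apply_moves([
  [[0.04,0,0,0,0,0],[0,0,0,0,0,0]],
])

```text
time: 9.45
eef_pos: [0.5933, -0.0423, 0.1763]
tcp_rot: [0.052, 0.999, 0.001, 0.007]
wrist_force: [3.1, -0.1, -2.0]
opening: 0.575
```

Call:
apply_moves([
  [[0.06,0,0,0,0,0],[0,0,0,0,0,0]],
])

```text
time: 9.65
eef_pos: [0.5932, -0.0423, 0.1763]
tcp_rot: [0.052, 0.999, 0.001, 0.008]
wrist_force: [3.1, -2.0, -2.0]
opening: 0.576
```

Run:
```python
from h import *
w=env.capture("wrist")
crop(w,140,40,420,210,"w10.png")
k=2.85714
f=lambda p,z: ray(w,(140+p[0]/k,p[1]/k),z)[:2]
s=env.capture("side"); sc=env.capture("scene")
# knob balls : side crop9 px
g=lambda x,y:(190+x/5.4545,110+y/5.4545)
def xr(c1,p1,c2,p2):
    A=[];B=[]
    for c,p in ((c1,p1),(c2,p2)):
        o=c["extrinsics"][:3,3]; d=ray(c,p,0)-o; d/=np.linalg.norm(d); P=np.eye(3)-np.outer(d,d); A.append(P);B.append(P@o)
    return np.linalg.lstsq(np.vstack(A),np.hstack(B),rcond=None)[0]
print("ball", xr(w,(140+480/k,103/k),s,g(463,437)), xr(w,(140+480/k,103/k),s,g(448,568)))
crop(s,210,150,310,225,"side10.png")
print(env.read_state()["wrist_force"])
```

```text
w10.png scale 2.857142857142857
ball [ 0.47625204 -0.02518312  0.17137279] [ 0.46820924 -0.01242093  0.08314613]
side10.png scale 8.0
[ 4.07342426 -0.15173632 -3.20652306]
```

View pics/w10.png

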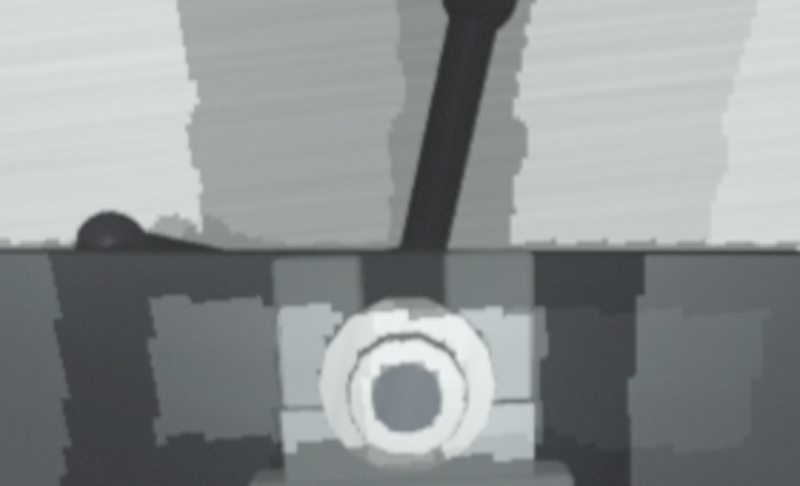

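View pics/side10.png

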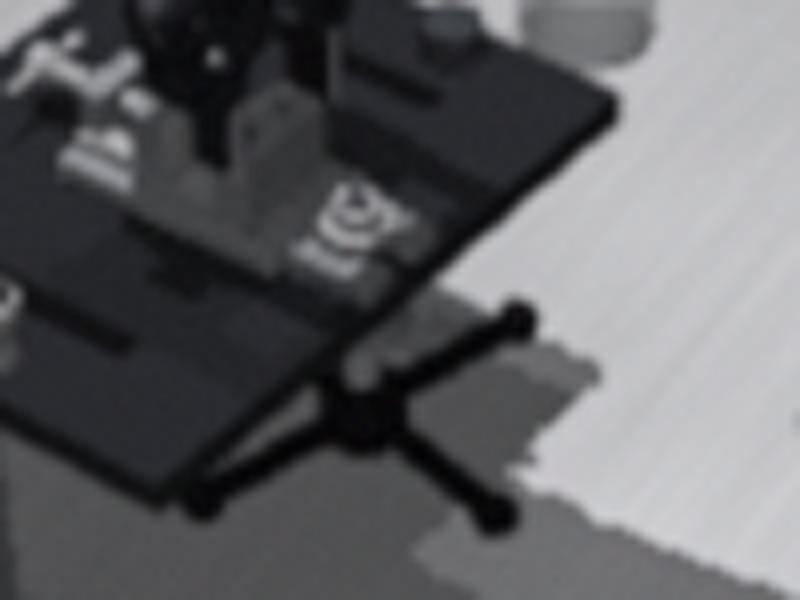

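Call:
apply_moves([
  [[0,0,0,0,0,0],[0,0,0,0,0,0],[0,0,0,0,0,0],[0,0,0,0,0,0],[0,0,-2,0,0,0],[0,0,-3,0,0,0],[0,0,-4,0,0,0],[0,0,-3,0,0,0],[0,0,0,0,0,0]],
], claw=1)

```text
time: 10.7
eef_pos: [0.5897, -0.0421, 0.3003]
tcp_rot: [0.052, 0.999, 0.001, 0.005]
wrist_force: [0.6, 0.9, -0.3]
opening: 0.998
```

Run:
```python
from h import *
w=env.capture("wrist");crop(w,0,0,560,420,"w11.png")
c=env.capture("scene"); crop(c,190,180,410,345,"s11.png")
print("impact",ray(c,(224,274),.055),ray(c,(224,286),.0))
st=env.read_state();print(st["eef_pos"],st["tcp_rot"],st["joint_positions"])
```

```text
w11.png scale 1.4285714285714286
s11.png scale 3.6363636363636362
impact [ 0.41155304 -0.20917587  0.055     ] [ 0.41504765 -0.2206584   0.        ]
[ 0.58890821 -0.04198566  0.29619832] [0.05236474 0.99862447 0.00125225 0.00235356] [-0.13454526  0.34012727  1.25304933  0.00288338  1.54393043 -1.6006348 ]
```

View pics/w11.png

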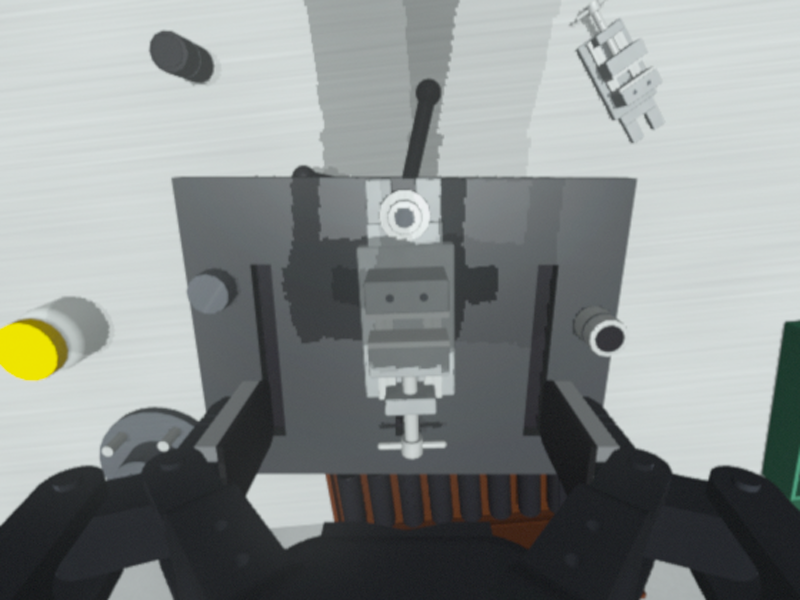

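View pics/s11.png

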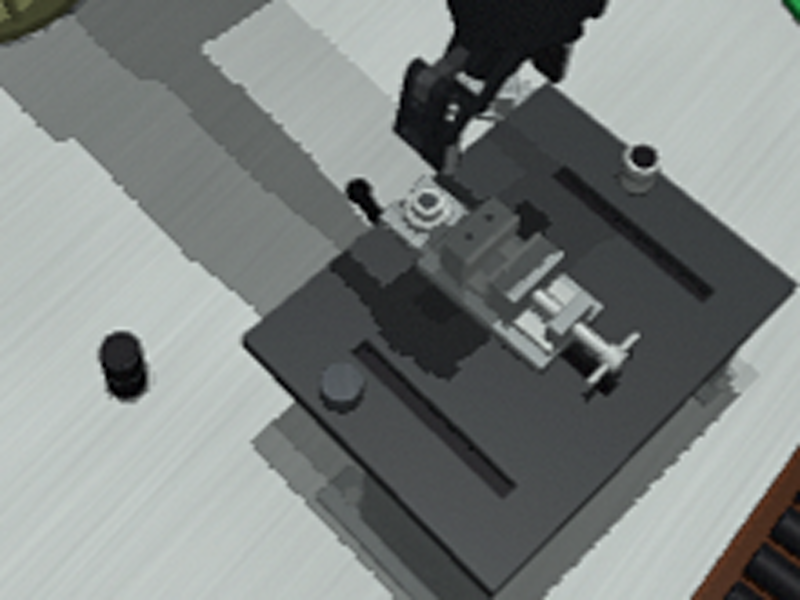

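Call:
apply_moves([
  [[3.3,-0.7,0,0,0,0],[3.3,-0.7,0,0,0,0],[3.3,-0.7,0,0,0,0],[3.3,-0.7,0,0,0,0],[3.3,-0.7,0,0,0,0],[0,0,0,0,-0.125,0],[0,0,0,0,-0.125,0],[0,0,0,0,-0.125,0],[0,0,0,0,-0.125,0],[0,0,0,0,0,0]],
], claw=0, newtons=30)

```text
time: 11.8
eef_pos: [0.4098, -0.0589, 0.2782]
tcp_rot: [0.052, 0.968, -0.011, 0.246]
wrist_force: [0.4, -0.3, 0.1]
opening: 0.001
```

```bash
cat >> h.py <<'E'
from scipy.spatial.transform import Rotation as Ro
S=np.array([.5494,-.0388]); TY=-.103
def rep():
    st=env.read_state(); R=Ro.from_quat(st["tcp_rot"]).as_matrix(); p=st["eef_pos"]
    print("t",st["time"],"p",p.round(4),"f",st["wrist_force"].round(1),"m",st["ft_torque"].round(2)); print("R",R.round(3).tolist(),"q",st["joint_positions"].round(2),st["opening"])
    return p,R
E
python3 - <<'E'
from h import *
w=env.capture("wrist");crop(w,0,0,560,420,"w12.png")
p,R=rep()
print("need tool-frame to (.42,-.075,.20):",(R.T@(np.array([.43,-.075,.20])-p)*100).round(2))
print((proj(w,p)*1.42857),"ball",proj(w,(.4682,-.0124,.083))*1.42857)
E
```

```text
w12.png scale 1.4285714285714286
t 11.85 p [ 0.4104 -0.0591  0.2789] f [-0.1  0.2 -0.8] m [ 0.01  0.2  -0.02]
R [[-0.875, 0.106, 0.472], [0.095, 0.994, -0.046], [-0.475, 0.004, -0.88]] q [-0.29 -0.38  2.07  0.11  0.96 -1.8 ] 0.005620836296058572
need tool-frame to (.42,-.075,.20): [ 1.88 -1.41  7.94]
[406.23020526 356.70830073] ball [471.98485166 197.74697064]
```

View pics/w12.png

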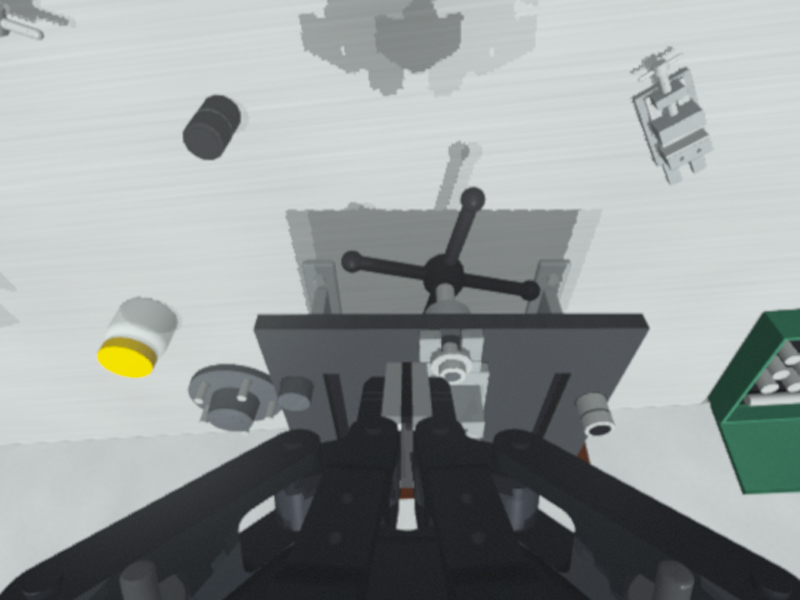

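Call:
apply_moves([
  [[1.65,-0.2,3.6,0,0,0],[1.65,-0.2,3.6,0,0,0],[1.65,-0.2,3.6,0,0,0],[1.65,-0.2,3.6,0,0,0],[-0.8,0.3,2.5,0,0,0],[-0.8,0.3,2.5,0,0,0],[0,0,0,0,0,0]],
])

```text
time: 12.55
eef_pos: [0.4597, -0.0651, 0.0735]
tcp_rot: [0.051, 0.971, -0.009, 0.234]
wrist_force: [-0.3, -0.3, -0.8]
opening: 0.001
```

Run:
```python
from h import *
w=env.capture("wrist");crop(w,0,0,560,420,"w13.png")
p,R=rep()
print("to target:",(R.T@(np.array([.478,-.056,.066])-p)*100).round(2))
print((proj(w,p)*1.42857),"ball",proj(w,(.4682,-.0124,.083))*1.42857)
```

```text
w13.png scale 1.4285714285714286
t 12.6 p [ 0.4594 -0.0651  0.0747] f [-0.3  0.1 -1.2] m [ 0.05  0.27 -0.01]
R [[-0.885, 0.104, 0.455], [0.095, 0.995, -0.042], [-0.457, 0.006, -0.89]] q [-0.27  0.07  2.23  0.21  0.39 -1.91] -0.0014939059380688088
to target: [-1.17  1.09  1.58]
[406.29563161 356.23813886] ball [541.5182701  377.38316625]
```

View pics/w13.png

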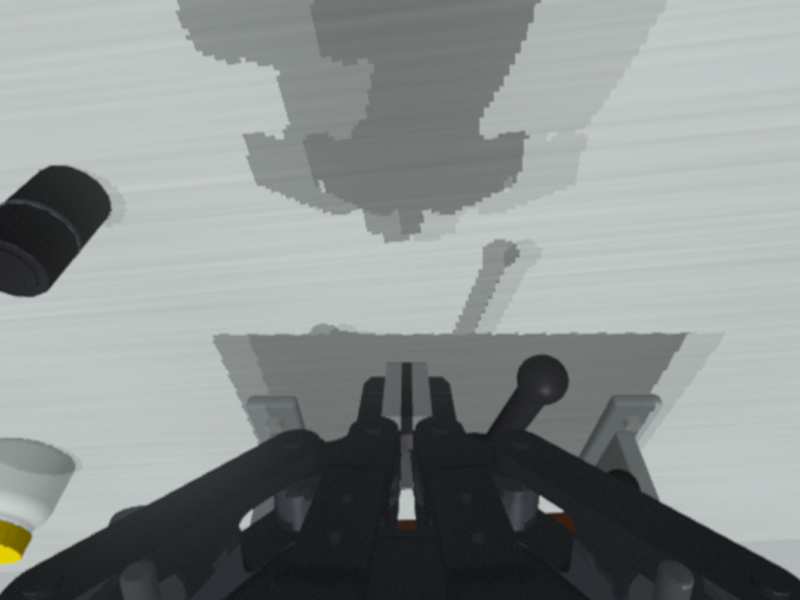

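Call:
apply_moves([
  [[-0.6,0.5,0.8,0,0,0],[-0.6,0.5,0.8,0,0,0],[0,0.6,0,0,0,0],[0,0.6,0,0,0,0],[0,0.4,0,0,0,0],[0,0,0,0,0,0]],
])

```text
time: 13.2
eef_pos: [0.4805, -0.0403, 0.0684]
tcp_rot: [0.051, 0.971, -0.009, 0.232]
wrist_force: [0.2, -0.4, -0.1]
opening: 0.005
```

Run:
```python
from h import *
w=env.capture("wrist");crop(w,140,160,560,420,"w14.png")
p,R=rep()
s=env.capture("side");crop(s,210,150,310,225,"side14.png")
```

```text
w14.png scale 1.9047619047619047
t 13.25 p [ 0.4805 -0.0405  0.0685] f [ 0.4 -0.6 -0.1] m [ 0.05  0.21 -0.03]
R [[-0.887, 0.102, 0.45], [0.094, 0.995, -0.04], [-0.452, 0.007, -0.892]] q [-0.18  0.12  2.18  0.12  0.37 -1.75] 0.0003738268542310394
side14.png scale 8.0
```

View pics/w14.png

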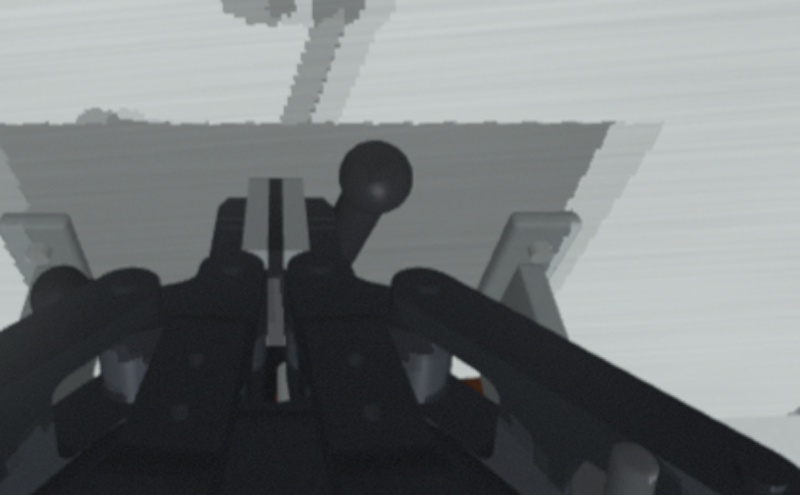

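View pics/side14.png

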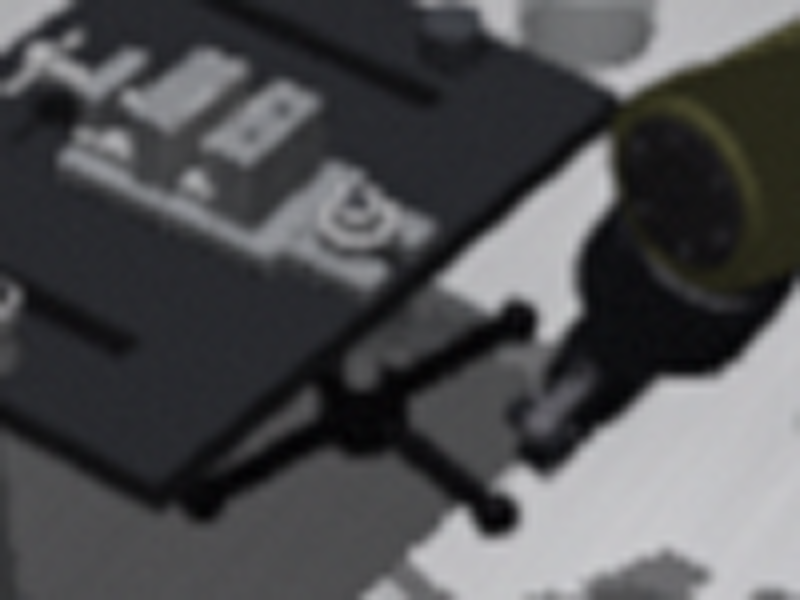

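Call:
apply_moves([
  [[0,0.5,0,0,0,0],[0,0.5,0,0,0,0],[-0.2,0.75,0.1,0,0,0],[-0.2,0.75,0.1,0,0,0],[-0.35,0.7,0.17,0,0,0],[-0.35,0.7,0.17,0,0,0]],
])

```text
time: 13.9
eef_pos: [0.4963, -0.0017, 0.0689]
tcp_rot: [0.052, 0.971, -0.009, 0.231]
wrist_force: [-1.9, -1.5, 1.4]
opening: 0.003
```

Run:
```python
from h import *
w=env.capture("wrist");crop(w,140,160,560,420,"w15.png")
p,R=rep()
s=env.capture("side");crop(s,210,150,310,225,"side15.png")
```

```text
w15.png scale 1.9047619047619047
t 13.95 p [ 0.4969 -0.0011  0.0691] f [0.5 0.3 1.3] m [0.02 0.29 0.  ]
R [[-0.887, 0.105, 0.449], [0.096, 0.995, -0.041], [-0.451, 0.007, -0.892]] q [-0.07  0.15  2.14 -0.03  0.38 -1.51] -0.002526929893701906
side15.png scale 8.0
```

View pics/w15.png

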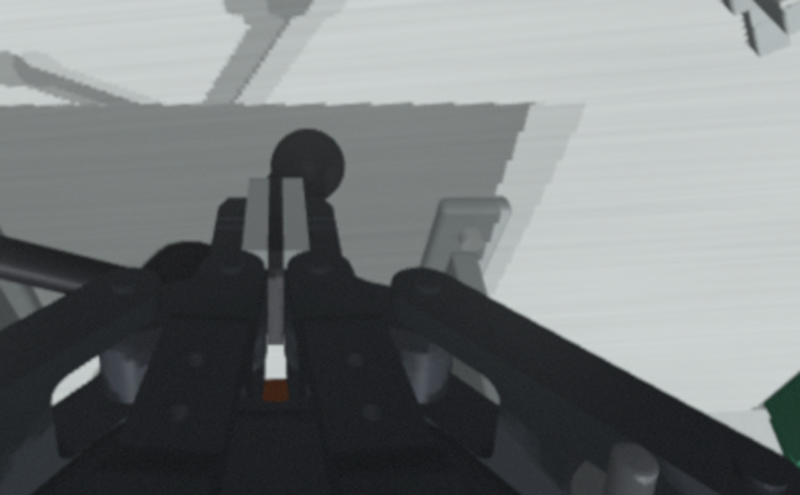

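View pics/side15.png

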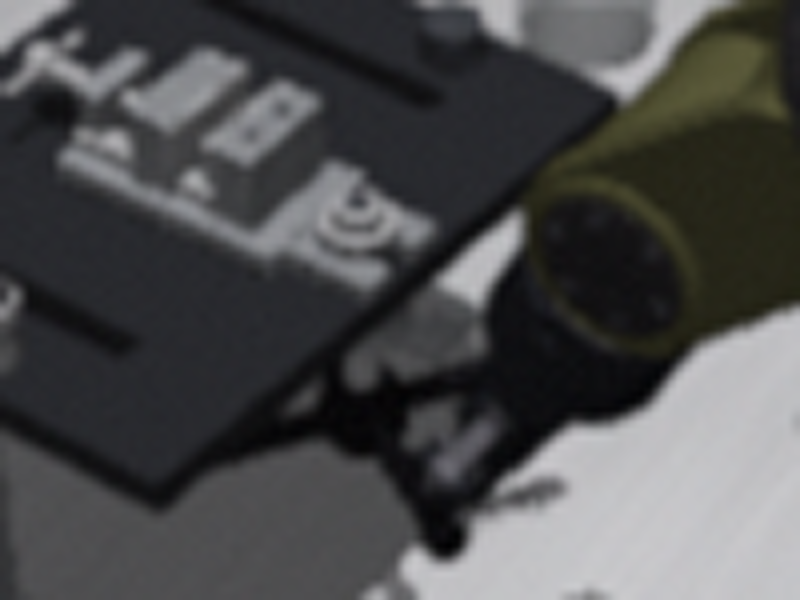

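```bash
cat >> h.py <<'E'
def phi(xy):
    d=np.array(xy)[:2]-S; c,s=np.cos(TY),np.sin(TY); x=c*d[0]+s*d[1]; y=-s*d[0]+c*d[1]
    return np.degrees(np.arctan2(y,-x)),np.hypot(x,y)
E
python3 - <<'E'
from h import *
w=env.capture("wrist");b=ray(w,(140+308/1.905,160+163/1.905),.082);print(b,phi(b))
s=env.capture("side");b=ray(s,(210+445/8,150+541/8),.082);print(b,phi(b))
E
```

```text
[0.4798399  0.00898224 0.082     ] (np.float64(28.584496845144166), np.float64(0.08439046545628039))
[0.47771174 0.01031644 0.082     ] (np.float64(28.51511167173519), np.float64(0.08690012124234536))
```

Call:
apply_moves([
  [[-0.4,0.7,0.2,0,0,0],[-0.4,0.7,0.2,0,0,0],[-0.4,0.7,0.2,0,0,0],[0,0,0,0,0,0]],
])

```text
time: 14.5
eef_pos: [0.5112, 0.0166, 0.069]
tcp_rot: [0.052, 0.971, -0.009, 0.231]
wrist_force: [-0.5, -0.1, -0.3]
opening: 0.001
```

Run:
```python
from h import *
w=env.capture("wrist");crop(w,140,160,560,420,"w16.png")
p,R=rep()
s=env.capture("side");crop(s,210,150,310,225,"side16.png")
```

```text
w16.png scale 1.9047619047619047
t 14.55 p [0.5109 0.0164 0.0689] f [-0.8  1.3  0.2] m [ 0.    0.17 -0.01]
R [[-0.888, 0.106, 0.448], [0.097, 0.994, -0.042], [-0.45, 0.006, -0.893]] q [-0.02  0.18  2.11 -0.08  0.39 -1.41] 0.002190658469223795
side16.png scale 8.0
```

View pics/w16.png

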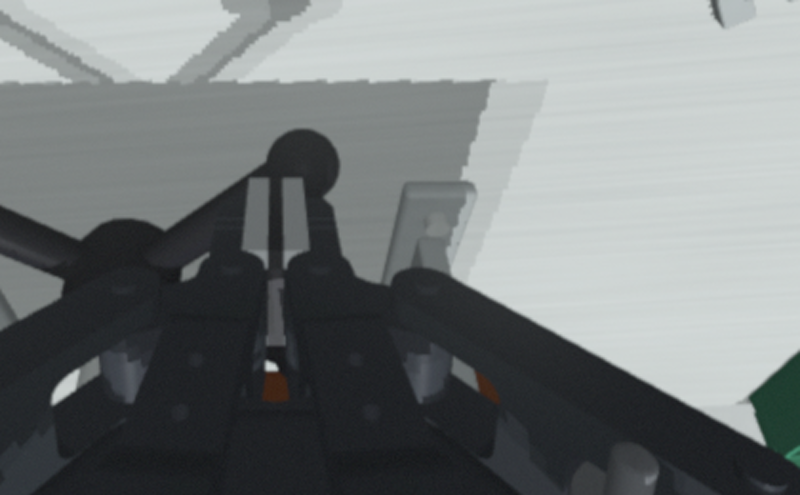

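View pics/side16.png

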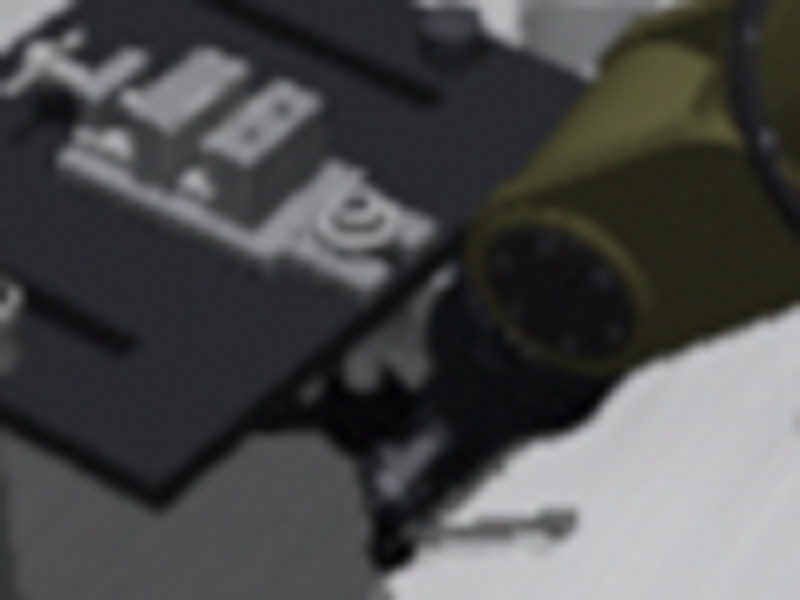

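Call:
apply_moves([
  [[0,-0.8,0,0,0,0],[0,-0.8,0,0,0,0],[2.1,-0.2,-1.05,0,0,0],[2.1,-0.2,-1.05,0,0,0],[2.1,-0.2,-1.05,0,0,0],[0,-3,0,0,0,0],[0,-3,0,0,0,0],[0,-3,0,0,0,0],[0,-3,0,0,0,0],[0,0,0,0,0,0]],
])

```text
time: 15.6
eef_pos: [0.4185, -0.1242, 0.0674]
tcp_rot: [0.053, 0.971, -0.01, 0.232]
wrist_force: [0.1, 1.0, 0.1]
opening: 0.001
```

Run:
```python
from h import *
w=env.capture("wrist");crop(w,0,0,560,420,"w17.png")
p,R=rep()
s=env.capture("side");crop(s,210,150,310,225,"side17.png")
```

```text
w17.png scale 1.4285714285714286
t 15.65 p [ 0.4184 -0.1229  0.0672] f [-0.6  0.5 -0.5] m [ 0.03  0.24 -0.02]
R [[-0.887, 0.107, 0.449], [0.099, 0.994, -0.043], [-0.451, 0.006, -0.893]] q [-0.48  0.03  2.29  0.42  0.42 -2.29] 0.0005320076124369218
side17.png scale 8.0
```

View pics/w17.png

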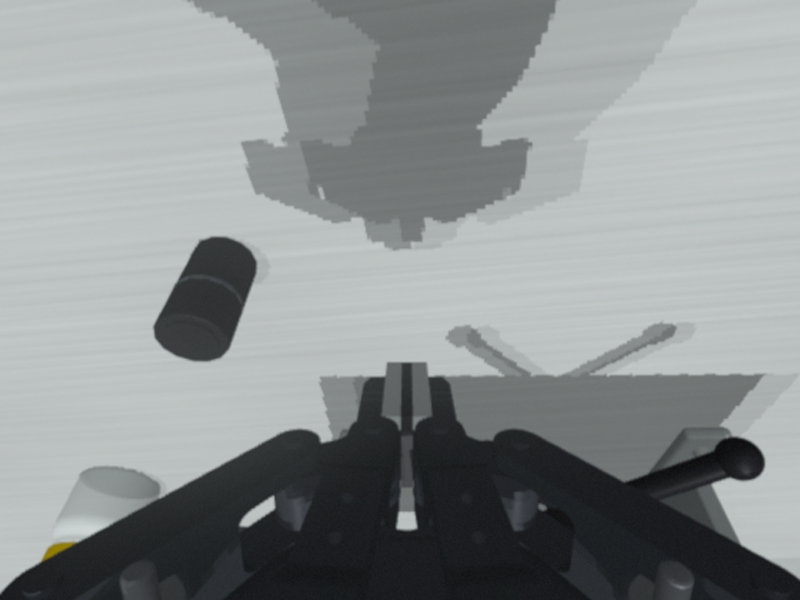

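View pics/side17.png

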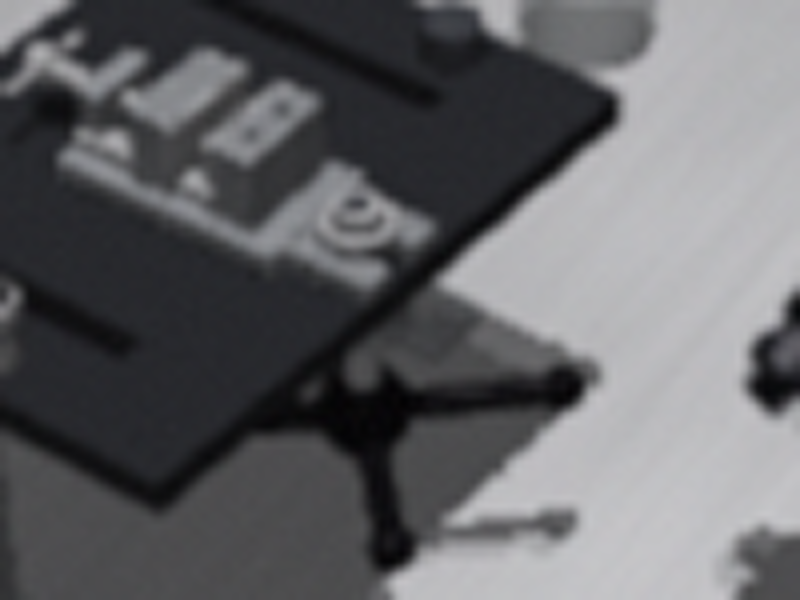

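Run:
```python
from h import *
s=env.capture("side")
for q in [(565,385),(392,547)]:
    b=ray(s,(210+q[0]/8,150+q[1]/8),.082);print(b,phi(b))
w=env.capture("wrist");b=ray(w,(740/1.42857,458/1.42857),.082);print(b,phi(b))
p,R=rep()
b=ray(s,(210+565/8,150+385/8),.082)
for t in [(b[0]+.012,b[1]-.034,.062)]: print(t,(R.T@(np.array(t)-p)*100).round(2))
```

```text
[ 0.48285849 -0.09509291  0.082     ] (np.float64(-46.13208071116933), np.float64(0.08715884501881314))
[0.49416743 0.02403582 0.082     ] (np.float64(42.78312558961061), np.float64(0.08365989151690685))
[0.49444935 0.02922532 0.082     ] (np.float64(45.167358893523904), np.float64(0.0874472309248774))
t 15.8 p [ 0.4188 -0.1207  0.0671] f [-0.5  1.  -0. ] m [ 0.06  0.18 -0.  ]
R [[-0.888, 0.104, 0.449], [0.096, 0.995, -0.041], [-0.451, 0.007, -0.893]] q [-0.47  0.03  2.29  0.42  0.42 -2.29] 4.262152637869468e-05
(np.float64(0.4948584903617105), np.float64(-0.12909291038906154), 0.062) [-6.6  -0.05  3.9 ]
```

Call:
apply_moves([
  [[-2.2,-0.3,1.3,0,0,0],[-2.2,0,1.3,0,0,0],[-2.2,0,1.4,0,0,0],[0,0,0,0,0,0]],
])

```text
time: 16.2
eef_pos: [0.4979, -0.1273, 0.0609]
tcp_rot: [0.049, 0.972, -0.008, 0.232]
wrist_force: [-0.4, -0.1, 0.1]
opening: 0.001
```

Run:
```python
from h import *
w=env.capture("wrist");crop(w,100,120,560,420,"w18.png")
p,R=rep()
s=env.capture("side");crop(s,210,140,310,215,"side18.png")
```

```text
w18.png scale 1.7391304347826086
t 16.25 p [ 0.4965 -0.127   0.0605] f [-0.6  0.9 -0.3] m [-0.04  0.22  0.02]
R [[-0.889, 0.098, 0.448], [0.091, 0.995, -0.038], [-0.45, 0.007, -0.893]] q [-0.4   0.2   2.1   0.35  0.41 -2.16] 0.0009281573960258289
side18.png scale 8.0
```

View pics/w18.png

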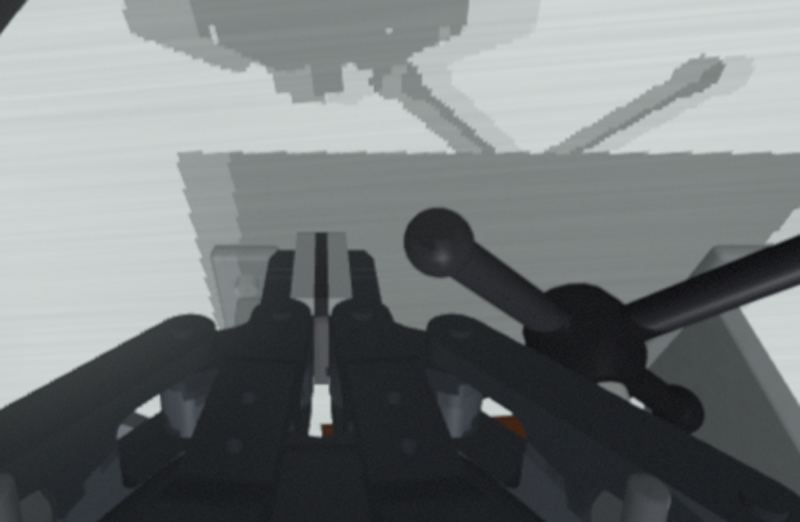

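View pics/side18.png

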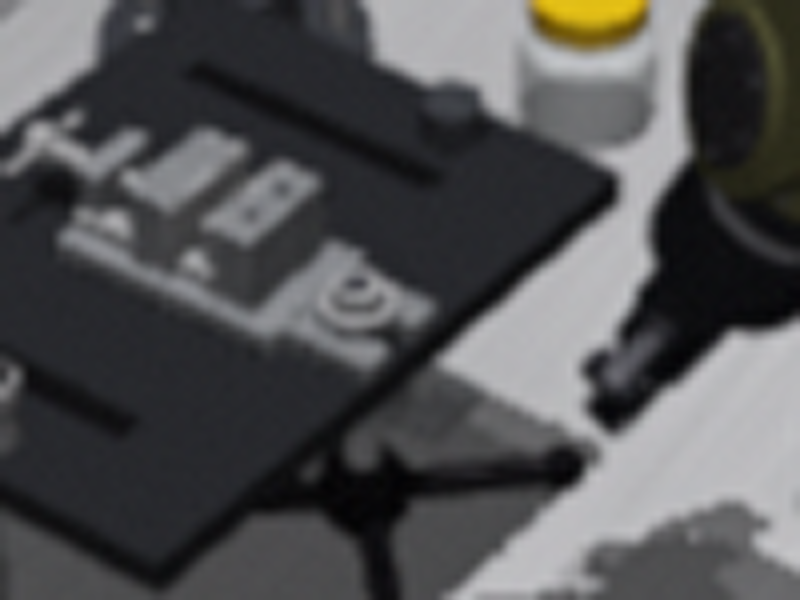

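Call:
apply_moves([
  [[0,0.5,0,0,0,0],[0,0.5,0,0,0,0],[0.3,0.6,-0.15,0,0,0],[0.3,0.6,-0.15,0,0,0],[0.3,0.6,-0.15,0,0,0],[0,0,0,0,0,0]],
])

```text
time: 16.9
eef_pos: [0.4839, -0.0947, 0.0603]
tcp_rot: [0.049, 0.972, -0.008, 0.23]
wrist_force: [-3.6, -3.5, 5.3]
opening: -0.0
```

Run:
```python
from h import *
w=env.capture("wrist");crop(w,100,120,560,420,"w19.png")
p,R=rep()
s=env.capture("side");crop(s,210,140,310,215,"side19.png")
```

```text
w19.png scale 1.7391304347826086
t 16.95 p [ 0.4841 -0.0948  0.0604] f [-4.9 -1.6  3.1] m [-0.32  0.78 -0.24]
R [[-0.89, 0.098, 0.446], [0.091, 0.995, -0.038], [-0.447, 0.007, -0.894]] q [-0.33  0.16  2.15  0.29  0.39 -2.04] -0.0033422160474844325
side19.png scale 8.0
```

View pics/w19.png

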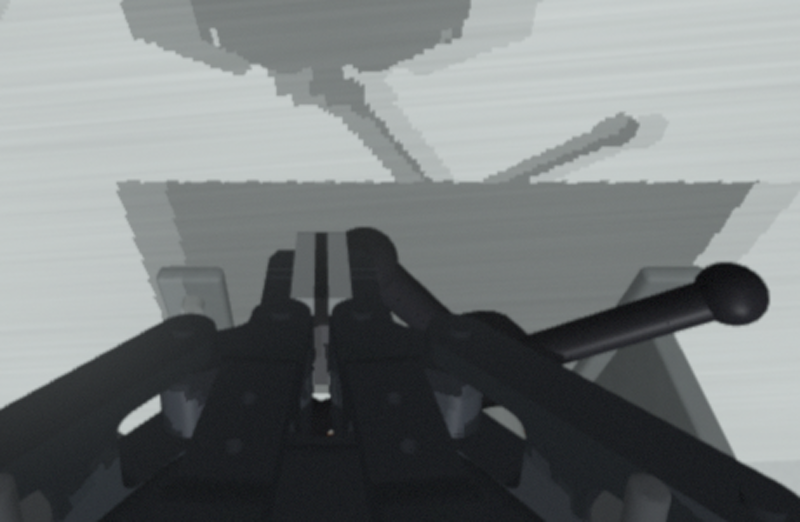

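View pics/side19.png

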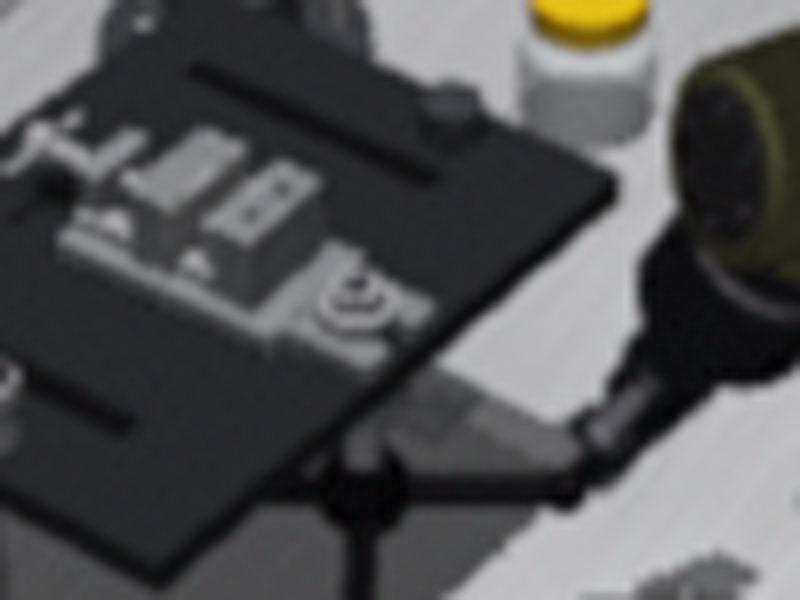

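Run:
```python
from h import *
s=env.capture("side");w=env.capture("wrist")
b=ray(s,(210+566/8,140+487/8),.081);print(b,phi(b))
b=ray(w,(100+365/1.739,120+260/1.739),.081);print(b,phi(b))
b=ray(w,(100+736/1.739,120+295/1.739),.081);print(b,phi(b))
p,R=rep()
```

```text
[ 0.47622852 -0.08442338  0.081     ] (np.float64(-37.84554839903898), np.float64(0.08622968099943235))
[ 0.47785028 -0.08133683  0.081     ] (np.float64(-36.6332578271834), np.float64(0.08323907805792397))
[0.50966363 0.03677983 0.081     ] (np.float64(56.36522177838261), np.float64(0.08538905015955194))
t 17.1 p [ 0.4842 -0.095   0.0604] f [-5.6 -2.5  4.9] m [-0.4   0.71 -0.3 ]
R [[-0.89, 0.098, 0.445], [0.091, 0.995, -0.038], [-0.447, 0.007, -0.894]] q [-0.33  0.17  2.15  0.29  0.39 -2.04] -0.0013502323201854338
```

Call:
apply_moves([
  [[0,-0.2,-0.6,0,0,0],[0,0,-0.6,0,0,0],[0,0,0,0,0,0]],
])

```text
time: 17.4
eef_pos: [0.4775, -0.0957, 0.0722]
tcp_rot: [0.049, 0.972, -0.008, 0.23]
wrist_force: [-0.4, 0.1, 0.0]
opening: -0.001
```

Run:
```python
from h import *
w=env.capture("wrist");crop(w,200,180,420,345,"w20.png")
p,R=rep()
```

```text
w20.png scale 3.6363636363636362
t 17.45 p [ 0.4775 -0.0957  0.072 ] f [-0.3 -0.8 -0.6] m [ 0.05  0.21 -0.03]
R [[-0.89, 0.098, 0.446], [0.091, 0.995, -0.038], [-0.447, 0.007, -0.894]] q [-0.34  0.13  2.16  0.28  0.42 -2.04] -0.002715599028488846
```

View pics/w20.png

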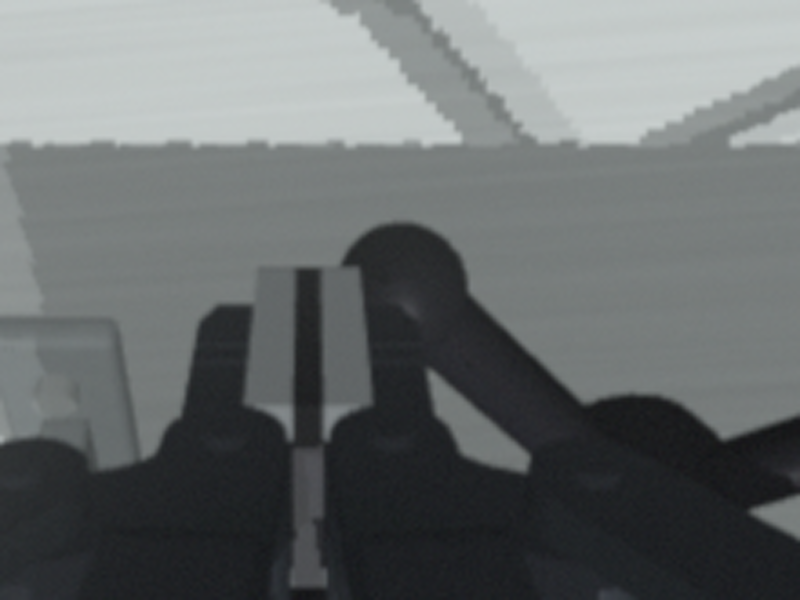

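Call:
apply_moves([
  [[0.1,0.3,0,0,0,0],[0.15,0.3,-0.07,0,0,0],[0.15,0.3,-0.07,0,0,0],[0,0,0,0,0,0]],
])

```text
time: 17.85
eef_pos: [0.4738, -0.0853, 0.0713]
tcp_rot: [0.049, 0.972, -0.008, 0.229]
wrist_force: [-0.5, -0.5, 0.3]
opening: -0.002
```

Run:
```python
from h import *
w=env.capture("wrist");crop(w,200,180,420,345,"w21.png")
p,R=rep()
s=env.capture("side");crop(s,210,140,310,215,"side21.png")
```

```text
w21.png scale 3.6363636363636362
t 17.9 p [ 0.4739 -0.0854  0.0713] f [-0.7 -0.   0.3] m [ 0.01  0.22 -0.04]
R [[-0.89, 0.098, 0.445], [0.091, 0.995, -0.038], [-0.447, 0.007, -0.895]] q [-0.31  0.12  2.18  0.26  0.41 -2.  ] -0.00022212717247265933
side21.png scale 8.0
```

View pics/w21.png

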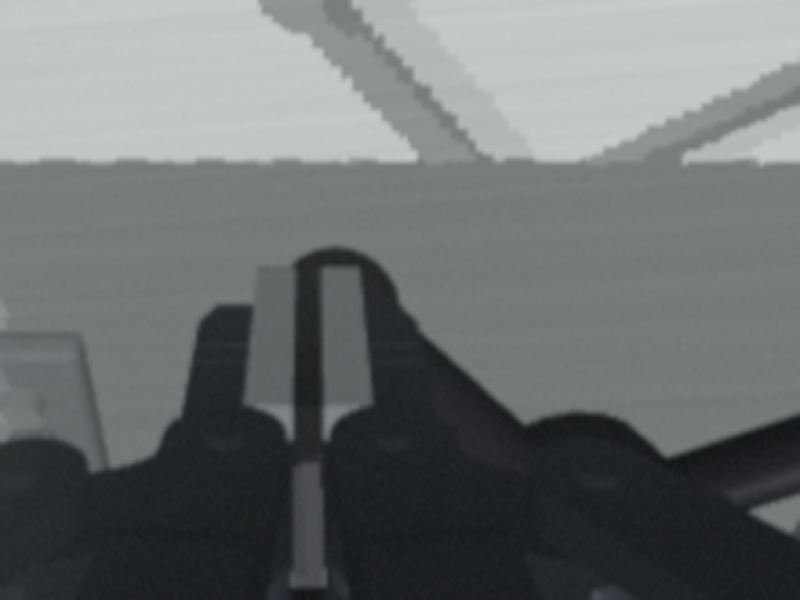

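View pics/side21.png

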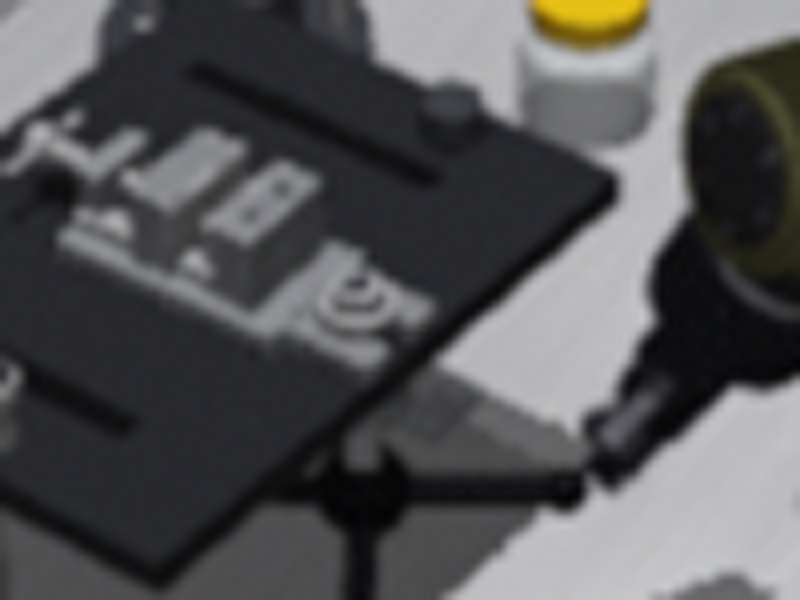

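Call:
apply_moves([
  [[0,-1.7,0,0,0,0],[0,-1.7,0,0,0,0],[-0.7,0.1,1.4,0,0,0],[-0.7,0.1,1.4,0,0,0],[0,0,0,0,0,0]],
])

```text
time: 18.45
eef_pos: [0.4968, -0.1215, 0.0521]
tcp_rot: [0.049, 0.972, -0.008, 0.23]
wrist_force: [0.6, 0.5, -0.9]
opening: 0.001
```

Run:
```python
from h import *
w=env.capture("wrist");crop(w,200,180,420,345,"w22.png")
p,R=rep()
s=env.capture("side");crop(s,210,140,310,215,"side22.png")
```

```text
w22.png scale 3.6363636363636362
t 18.5 p [ 0.4963 -0.1214  0.0525] f [-1.   0.8 -1. ] m [0.01 0.25 0.03]
R [[-0.889, 0.098, 0.447], [0.09, 0.995, -0.038], [-0.448, 0.007, -0.894]] q [-0.38  0.22  2.11  0.36  0.39 -2.16] -0.002726475429691982
side22.png scale 8.0
```

View pics/w22.png

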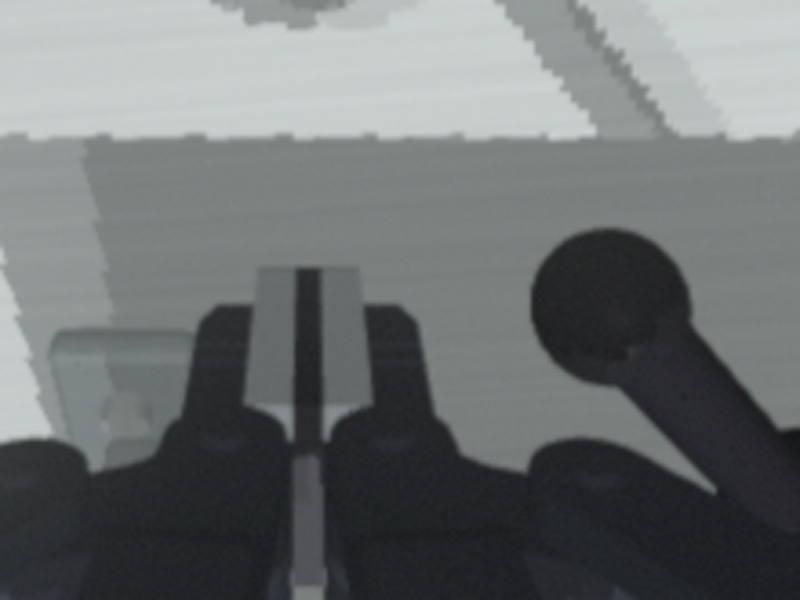

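View pics/side22.png

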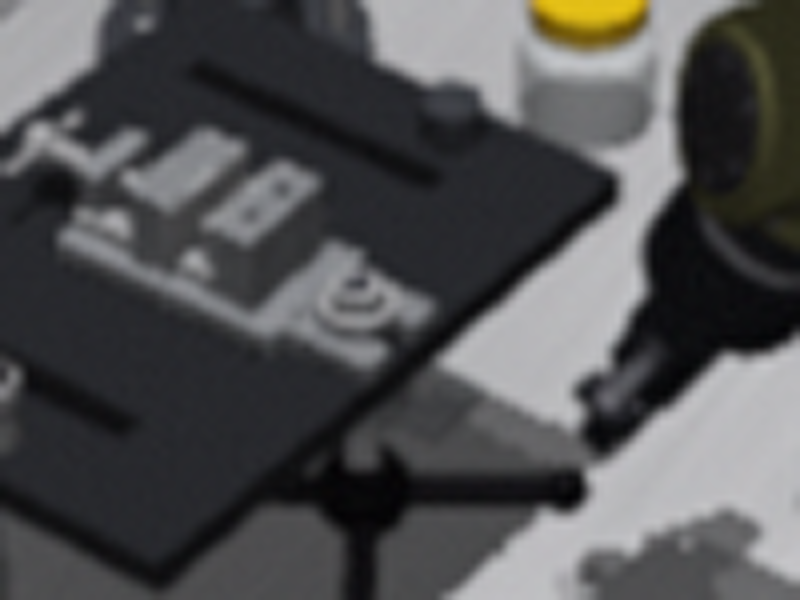

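Call:
apply_moves([
  [[0,0.6,0,0,0,0],[0,0.6,0,0,0,0],[0.15,0.4,-0.08,0,0,0],[0.2,0.4,-0.1,0,0,0],[0,0,0,0,0,0]],
])

```text
time: 19.05
eef_pos: [0.4927, -0.0989, 0.0541]
tcp_rot: [0.048, 0.972, -0.008, 0.231]
wrist_force: [-2.5, -1.0, 0.4]
opening: -0.004
```

Run:
```python
from h import *
w=env.capture("wrist");crop(w,200,180,420,345,"w23.png")
p,R=rep()
s=env.capture("side");crop(s,210,140,310,215,"side23.png")
```

```text
w23.png scale 3.6363636363636362
t 19.1 p [ 0.4928 -0.099   0.0542] f [-1.2 -0.4 -1.3] m [-0.    0.23 -0.06]
R [[-0.889, 0.097, 0.447], [0.09, 0.995, -0.038], [-0.449, 0.006, -0.893]] q [-0.33  0.2   2.13  0.3   0.37 -2.06] 1.0064614049718903e-05
side23.png scale 8.0
```

View pics/w23.png

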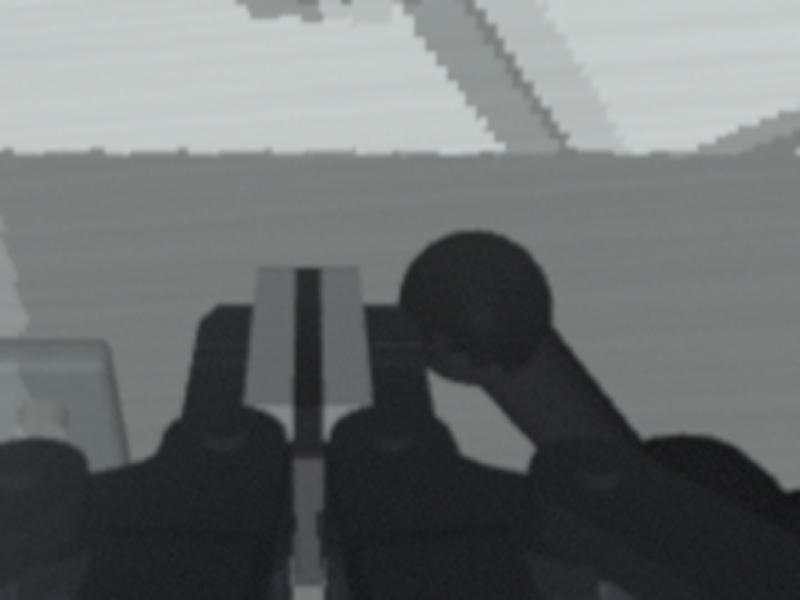

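View pics/side23.png

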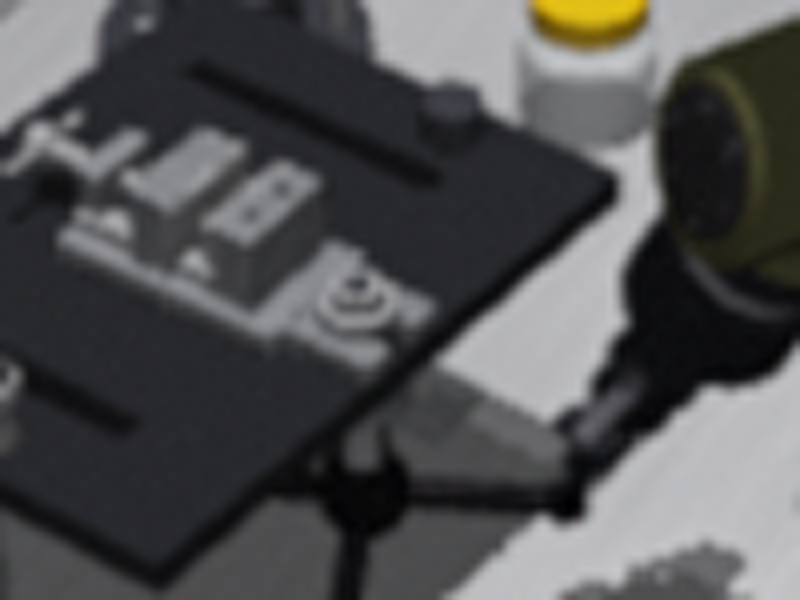

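Call:
apply_moves([
  [[0.2,0.35,-0.1,0,0,0],[0.2,0.35,-0.1,0,0,0],[0.18,0.35,-0.09,0,0,0],[0,0,0,0,0,0]],
])

```text
time: 19.55
eef_pos: [0.4874, -0.0875, 0.0544]
tcp_rot: [0.048, 0.972, -0.008, 0.231]
wrist_force: [-1.2, -0.2, -0.7]
opening: 0.001
```

Run:
```python
from h import *
w=env.capture("wrist");crop(w,200,180,420,345,"w24.png")
p,R=rep()
```

```text
w24.png scale 3.6363636363636362
t 19.6 p [ 0.4875 -0.0877  0.0545] f [-0.3  0.8  0. ] m [-0.03  0.2  -0.01]
R [[-0.889, 0.098, 0.448], [0.09, 0.995, -0.039], [-0.45, 0.006, -0.893]] q [-0.31  0.18  2.15  0.28  0.36 -2.02] 0.0015798750165049655
```

View pics/w24.png

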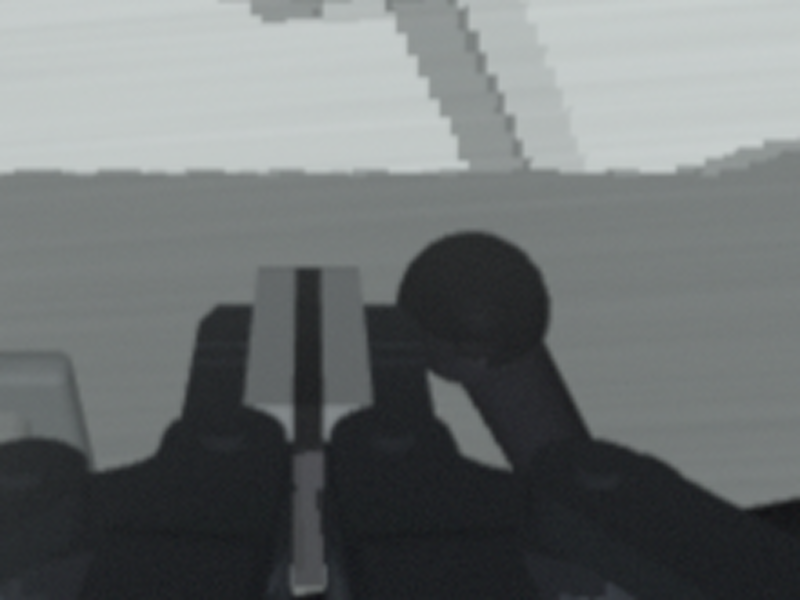

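Call:
apply_moves([
  [[0.06,0.14,-0.03,0,0,0],[0.06,0.14,-0.03,0,0,0],[0.06,0.14,-0.03,0,0,0],[0.05,0.14,-0.03,0,0,0],[0.05,0.14,-0.03,0,0,0],[0.05,0.14,-0.03,0,0,0]],
])

```text
time: 20.2
eef_pos: [0.4844, -0.0785, 0.0546]
tcp_rot: [0.049, 0.972, -0.009, 0.231]
wrist_force: [-0.3, -1.7, -0.3]
opening: 0.002
```

```bash
cat >> h.py <<'E'
def ball(w,zc=.0805,guess=None):
    p,R=rep()
    g=cv2.GaussianBlur(cv2.cvtColor(w["img"],cv2.COLOR_RGB2GRAY),(3,3),0)
    # search window right of the finger
    x0,y0,x1,y1=305,235,360,290
    c=cv2.HoughCircles(cv2.resize(g[y0:y1,x0:x1],None,fx=4,fy=4,interpolation=cv2.INTER_CUBIC),cv2.HOUGH_GRADIENT,1,200,param1=60,param2=15,minRadius=60,maxRadius=110)
    if c is None: print("no ball"); return
    u,v,r=c[0,0]; u=x0+u/4;v=y0+v/4; b=ray(w,(u,v),zc); print("ball px",u,v,r/4,"world",b.round(4),"phi,r",phi(b),"tcp rel",(b-p).round(4))
E
python3 - <<'E'
from h import *
w=env.capture("wrist"); ball(w)
E
```

```text
t 20.25 p [ 0.4843 -0.0784  0.0545] f [ 0.  -0.9 -0.1] m [-0.1   0.28 -0.06]
R [[-0.889, 0.098, 0.448], [0.091, 0.995, -0.039], [-0.45, 0.006, -0.893]] q [-0.28  0.17  2.17  0.26  0.36 -1.98] -0.0014207730208190261
ball px 328.625 265.625 21.275 world [ 0.4684 -0.0558  0.0805] phi,r (np.float64(-17.76302576905903), np.float64(0.0827787138736518)) tcp rel [-0.0159  0.0226  0.026 ]
```

Call:
apply_moves([
  [[0.04,0.15,-0.02,0,0,0],[0.04,0.15,-0.02,0,0,0],[0.04,0.15,-0.02,0,0,0],[0.03,0.15,-0.01,0,0,0],[0.03,0.15,-0.01,0,0,0],[0.03,0.15,-0.01,0,0,0],[0.02,0.15,-0.01,0,0,0]],
])

```text
time: 20.95
eef_pos: [0.4824, -0.0668, 0.0543]
tcp_rot: [0.049, 0.972, -0.008, 0.231]
wrist_force: [-2.3, -1.1, 1.3]
opening: -0.002
```

Call:
apply_moves([
  [[0.02,0.15,-0.01,0,0,0],[0.02,0.15,-0.01,0,0,0],[0.02,0.15,-0.01,0,0,0],[0.01,0.15,0,0,0,0],[0.01,0.15,0,0,0,0],[0,0.15,0,0,0,0]],
])

```text
time: 21.55
eef_pos: [0.4825, -0.0568, 0.0544]
tcp_rot: [0.049, 0.972, -0.008, 0.231]
wrist_force: [-0.4, -1.5, 0.5]
opening: -0.001
```

Run:
```python
from h import *
w=env.capture("wrist"); ball(w); crop(w,200,180,420,345,"w25.png")
```

```text
t 21.6 p [ 0.4826 -0.0567  0.0544] f [-1.5 -0.9  0.8] m [-0.06  0.29  0.02]
R [[-0.889, 0.098, 0.448], [0.091, 0.995, -0.039], [-0.449, 0.006, -0.893]] q [-0.23  0.16  2.18  0.19  0.35 -1.86] -0.0018432015440869908
ball px 328.375 265.125 21.0 world [ 0.4658 -0.0343  0.0805] phi,r (np.float64(-2.8108872109921537), np.float64(0.08367495190735735)) tcp rel [-0.0167  0.0224  0.0261]
w25.png scale 3.6363636363636362
```

View pics/w25.png

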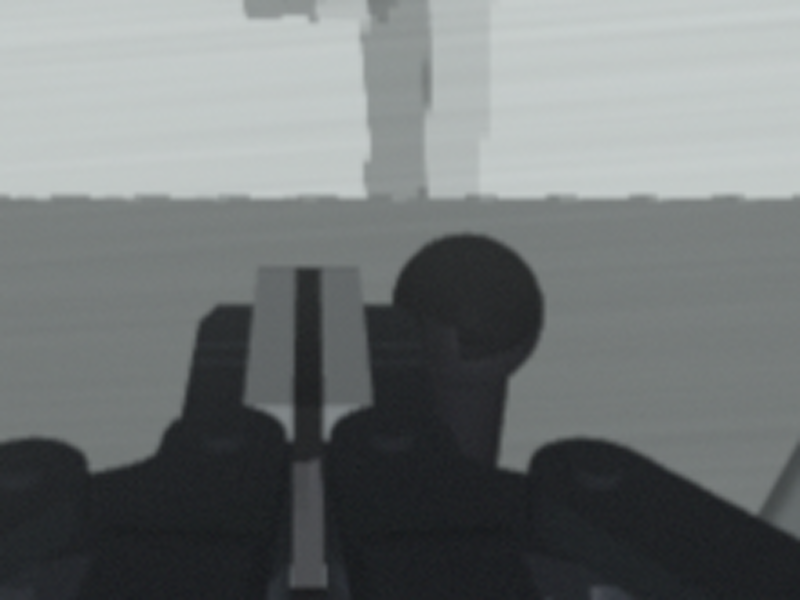

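Call:
apply_moves([
  [[0,0.15,0,0,0,0],[0,0.15,0,0,0,0],[-0.01,0.15,0,0,0,0],[-0.01,0.15,0.01,0,0,0],[-0.02,0.15,0.01,0,0,0],[-0.02,0.15,0.01,0,0,0],[-0.02,0.15,0.01,0,0,0]],
])

```text
time: 22.3
eef_pos: [0.4847, -0.0455, 0.0545]
tcp_rot: [0.049, 0.972, -0.008, 0.231]
wrist_force: [-1.0, -1.3, 0.4]
opening: -0.002
```

Call:
apply_moves([
  [[-0.03,0.15,0.01,0,0,0],[-0.03,0.15,0.01,0,0,0],[-0.03,0.15,0.02,0,0,0],[-0.04,0.15,0.02,0,0,0],[-0.04,0.15,0.02,0,0,0],[-0.04,0.15,0.02,0,0,0],[-0.04,0.15,0.02,0,0,0]],
])

```text
time: 23.0
eef_pos: [0.4889, -0.0344, 0.0546]
tcp_rot: [0.049, 0.972, -0.008, 0.231]
wrist_force: [-1.5, -0.5, -0.0]
opening: -0.004
```

Run:
```python
from h import *
w=env.capture("wrist"); ball(w); crop(w,200,180,420,345,"w26.png")
s=env.capture("side");crop(s,230,160,280,197,"side26.png")
```

```text
t 23.05 p [ 0.4889 -0.0342  0.0546] f [-0.5 -0.1  0.4] m [ 0.01  0.33 -0.03]
R [[-0.889, 0.098, 0.448], [0.091, 0.995, -0.039], [-0.449, 0.006, -0.893]] q [-0.16  0.17  2.17  0.11  0.34 -1.73] -0.00335989296578723
ball px 328.875 261.875 21.4 world [ 0.47   -0.0115  0.0805] phi,r (np.float64(13.035441047444769), np.float64(0.0839924961600711)) tcp rel [-0.019   0.0227  0.0259]
w26.png scale 3.6363636363636362
side26.png scale 16.0
```

View pics/w26.png

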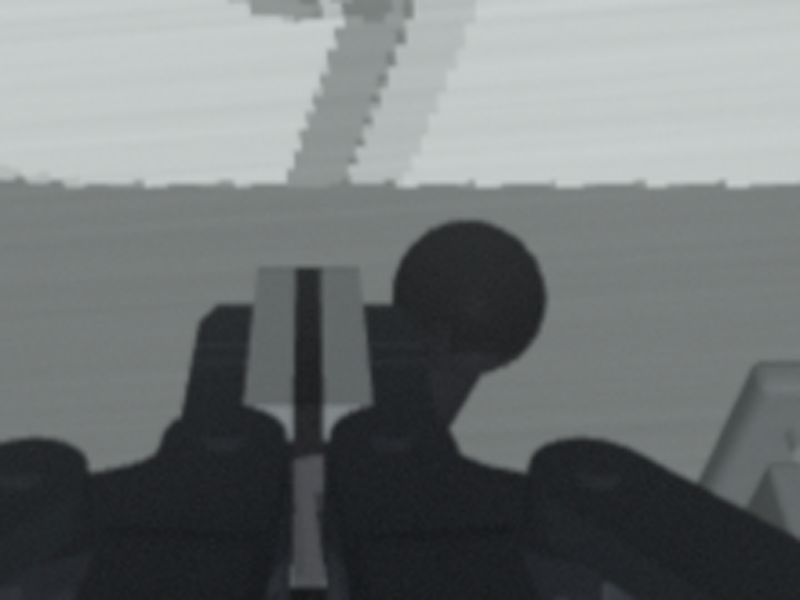

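View pics/side26.png

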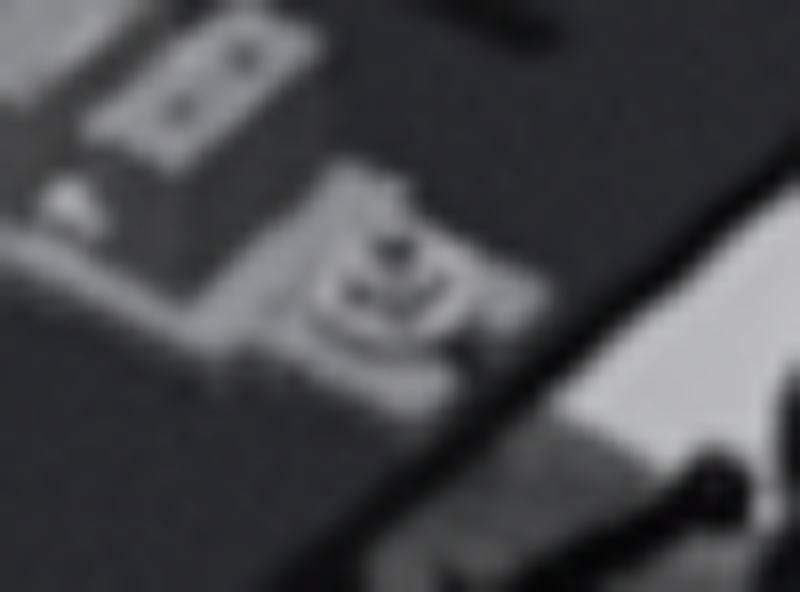

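Call:
apply_moves([
  [[-0.03,0.15,0.02,0,0,0],[-0.03,0.15,0.02,0,0,0],[-0.04,0.15,0.02,0,0,0],[-0.04,0.15,0.02,0,0,0],[-0.05,0.15,0.03,0,0,0],[-0.05,0.14,0.03,0,0,0],[-0.05,0.14,0.03,0,0,0]],
])

```text
time: 23.8
eef_pos: [0.4936, -0.0237, 0.0545]
tcp_rot: [0.049, 0.972, -0.008, 0.231]
wrist_force: [-1.3, 0.3, 0.6]
opening: -0.001
```

Call:
apply_moves([
  [[-0.06,0.14,0.03,0,0,0],[-0.06,0.14,0.03,0,0,0],[-0.06,0.14,0.03,0,0,0],[-0.07,0.13,0.04,0,0,0],[-0.07,0.13,0.04,0,0,0],[-0.07,0.13,0.04,0,0,0]],
])

```text
time: 24.4
eef_pos: [0.4993, -0.0153, 0.0544]
tcp_rot: [0.049, 0.972, -0.008, 0.231]
wrist_force: [0.3, -0.5, 0.1]
opening: 0.001
```

Run:
```python
from h import *
w=env.capture("wrist"); ball(w)
```

```text
t 24.45 p [ 0.4994 -0.0152  0.0544] f [-0.6 -0.2  0.2] m [-0.05  0.3   0.  ]
R [[-0.889, 0.098, 0.448], [0.091, 0.995, -0.039], [-0.45, 0.006, -0.893]] q [-0.11  0.19  2.14  0.03  0.34 -1.61] 6.299607889504698e-05
ball px 329.125 260.375 21.3 world [0.4789 0.0076 0.0805] phi,r (np.float64(27.456296505368034), np.float64(0.08437222142314446)) tcp rel [-0.0205  0.0228  0.0261]
```

Call:
apply_moves([
  [[-0.07,0.13,0.04,0,0,0],[-0.07,0.13,0.04,0,0,0],[-0.07,0.13,0.04,0,0,0],[-0.08,0.13,0.04,0,0,0],[-0.08,0.12,0.04,0,0,0],[-0.08,0.12,0.04,0,0,0],[-0.09,0.12,0.04,0,0,0]],
])

```text
time: 25.15
eef_pos: [0.5065, -0.0064, 0.0541]
tcp_rot: [0.049, 0.972, -0.008, 0.23]
wrist_force: [-1.8, -0.9, 0.8]
opening: -0.003
```

Call:
apply_moves([
  [[-0.09,0.12,0.04,0,0,0],[-0.09,0.12,0.04,0,0,0],[-0.09,0.12,0.05,0,0,0],[-0.09,0.12,0.05,0,0,0],[-0.1,0.11,0.05,0,0,0],[-0.1,0.11,0.05,0,0,0]],
])

```text
time: 25.75
eef_pos: [0.514, 0.0007, 0.0542]
tcp_rot: [0.049, 0.972, -0.008, 0.23]
wrist_force: [-2.0, -0.1, 0.5]
opening: 0.003
```

Run:
```python
from h import *
w=env.capture("wrist"); ball(w);crop(w,100,120,560,420,"w27.png")
```

```text
t 25.8 p [0.5143 0.0007 0.0543] f [-2.3 -0.6  1.3] m [-0.02  0.38 -0.03]
R [[-0.889, 0.098, 0.447], [0.091, 0.995, -0.039], [-0.449, 0.006, -0.894]] q [-0.06  0.22  2.11 -0.03  0.35 -1.51] -0.0009681849808177346
ball px 337.375 264.375 21.1 world [0.497  0.0275 0.0805] phi,r (np.float64(45.769126122660595), np.float64(0.08446306717555639)) tcp rel [-0.0172  0.0268  0.0262]
w27.png scale 1.7391304347826086
```

View pics/w27.png

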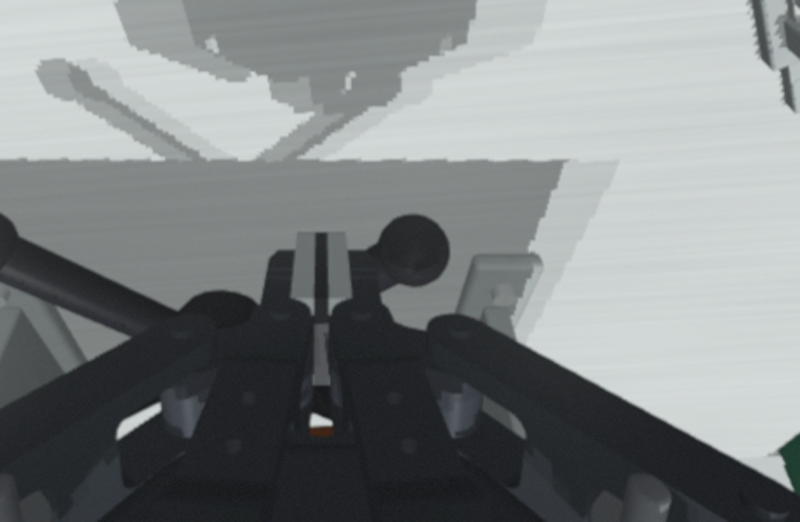

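Call:
apply_moves([
  [[1,-0.1,-0.5,0,0,0],[2.1,-0.2,-1.05,0,0,0],[2.1,-0.2,-1.05,0,0,0],[2,-0.2,-1.05,0,0,0],[0,-3,0,0,0,0],[0,-3,0,0,0,0],[0,-3,0,0,0,0],[0,-3,0,0,0,0],[0,0,0,0,0,0]],
])

```text
time: 26.7
eef_pos: [0.4135, -0.1194, 0.0538]
tcp_rot: [0.048, 0.971, -0.009, 0.233]
wrist_force: [-0.8, 1.4, -0.6]
opening: 0.001
```

Run:
```python
from h import *
p,R=rep()
s=env.capture("side");crop(s,210,140,310,215,"side28.png")
for t in [(.503,-.127,.0535)]: print(t,(R.T@(np.array(t)-p)*100).round(2))
for q in [(565,460),(390,625)]: pass
```

```text
t 26.7 p [ 0.4135 -0.1194  0.0538] f [-0.8  1.4 -0.6] m [-0.    0.24 -0.07]
R [[-0.887, 0.096, 0.452], [0.088, 0.995, -0.039], [-0.453, 0.006, -0.891]] q [-0.48  0.05  2.31  0.48  0.38 -2.37] 0.0005695119791843095
side28.png scale 8.0
(0.503, -0.127, 0.0535) [-7.99  0.11  4.1 ]
```

View pics/side28.png

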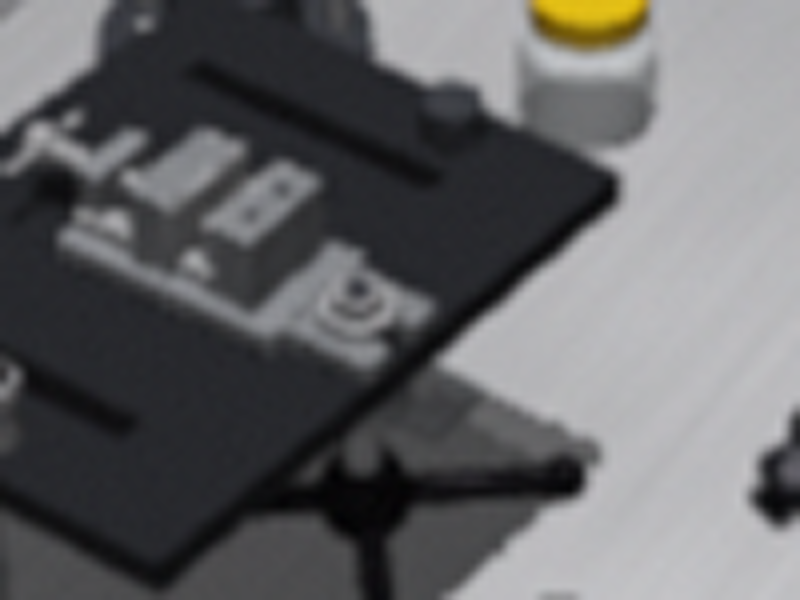

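Call:
apply_moves([
  [[-2,-0.1,1,0,0,0],[-2,-0.1,1,0,0,0],[-2,0,1,0,0,0],[-1.9,0,1,0,0,0],[0,0,0,0,0,0]],
])

```text
time: 27.25
eef_pos: [0.5022, -0.1245, 0.0531]
tcp_rot: [0.048, 0.971, -0.008, 0.232]
wrist_force: [-0.9, 0.6, -1.0]
opening: 0.001
```

Run:
```python
from h import *
w=env.capture("wrist");crop(w,200,180,420,345,"w29.png")
p,R=rep()
```

```text
w29.png scale 3.6363636363636362
t 27.3 p [ 0.5009 -0.1241  0.0527] f [-0.3  1.2 -0.7] m [-0.03  0.25  0.05]
R [[-0.888, 0.097, 0.449], [0.09, 0.995, -0.037], [-0.451, 0.007, -0.893]] q [-0.39  0.23  2.1   0.36  0.39 -2.17] -0.0005669524096311246
```

View pics/w29.png

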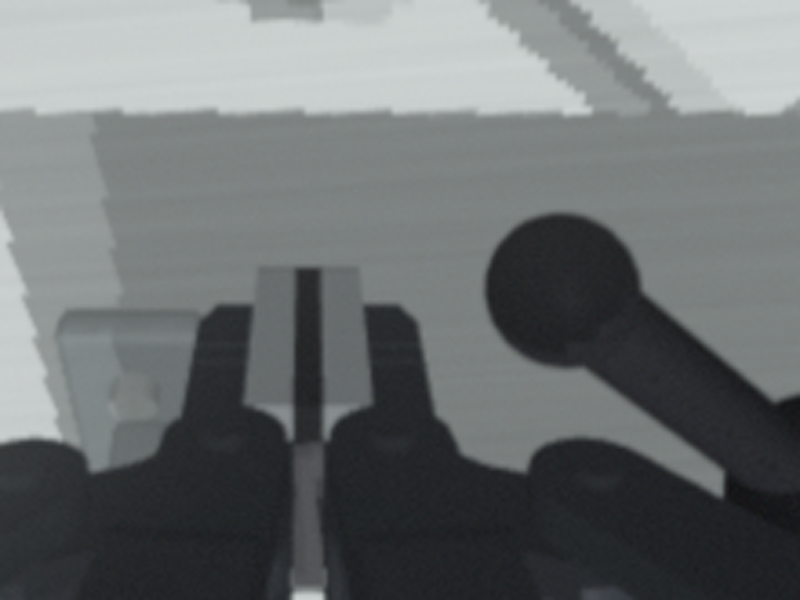

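Call:
apply_moves([
  [[0,0.5,0,0,0,0],[0,0.3,0,0,0,0],[0.05,0.12,-0.03,0,0,0],[0.07,0.12,-0.04,0,0,0],[0.07,0.12,-0.04,0,0,0],[0.07,0.12,-0.04,0,0,0],[0.07,0.12,-0.04,0,0,0],[0.07,0.12,-0.04,0,0,0]],
])

```text
time: 28.1
eef_pos: [0.4943, -0.1057, 0.0527]
tcp_rot: [0.048, 0.972, -0.007, 0.231]
wrist_force: [-2.0, -2.7, -0.0]
opening: 0.001
```

Run:
```python
from h import *
w=env.capture("wrist");ball(w)
```

```text
t 28.15 p [ 0.4942 -0.1056  0.0526] f [-1.8 -2.1 -0.3] m [-0.27  0.46 -0.15]
R [[-0.889, 0.096, 0.447], [0.09, 0.995, -0.037], [-0.449, 0.008, -0.894]] q [-0.35  0.21  2.13  0.33  0.37 -2.1 ] 0.0032371938975693563
ball px 327.625 266.875 20.7 world [ 0.4767 -0.0838  0.0805] phi,r (np.float64(-37.637548230466464), np.float64(0.08548200791361672)) tcp rel [-0.0175  0.0218  0.0279]
```

Call:
apply_moves([
  [[0.08,0.13,-0.04,0,0,0],[0.08,0.13,-0.04,0,0,0],[0.08,0.13,-0.04,0,0,0],[0.07,0.14,-0.04,0,0,0],[0.07,0.14,-0.04,0,0,0],[0.07,0.14,-0.03,0,0,0]],
])

```text
time: 28.75
eef_pos: [0.4888, -0.0966, 0.0522]
tcp_rot: [0.048, 0.972, -0.007, 0.23]
wrist_force: [-5.8, -3.9, 1.1]
opening: 0.001
```

Run:
```python
from h import *
w=env.capture("wrist");ball(w)
```

```text
t 28.8 p [ 0.4887 -0.0964  0.0522] f [-4.5 -3.2  2. ] m [-0.51  0.83 -0.22]
R [[-0.89, 0.097, 0.446], [0.09, 0.995, -0.036], [-0.447, 0.008, -0.894]] q [-0.33  0.19  2.15  0.31  0.37 -2.07] -0.0001462807328012142
ball px 326.625 268.125 20.75 world [ 0.4716 -0.0751  0.0805] phi,r (np.float64(-30.93447213904187), np.float64(0.08590018756337951)) tcp rel [-0.0171  0.0213  0.0283]
```

Run:
```python
from h import *
w=env.capture("wrist");crop(w,200,180,420,345,"w30.png")
s=env.capture("side");crop(s,230,160,300,213,"side30.png")
print(phi(ray(s,(210+567/8,140+475/8),.08)))
```

```text
w30.png scale 3.6363636363636362
side30.png scale 11.320754716981131
(np.float64(-43.44227099480081), np.float64(0.08738246989316104))
```

View pics/w30.png

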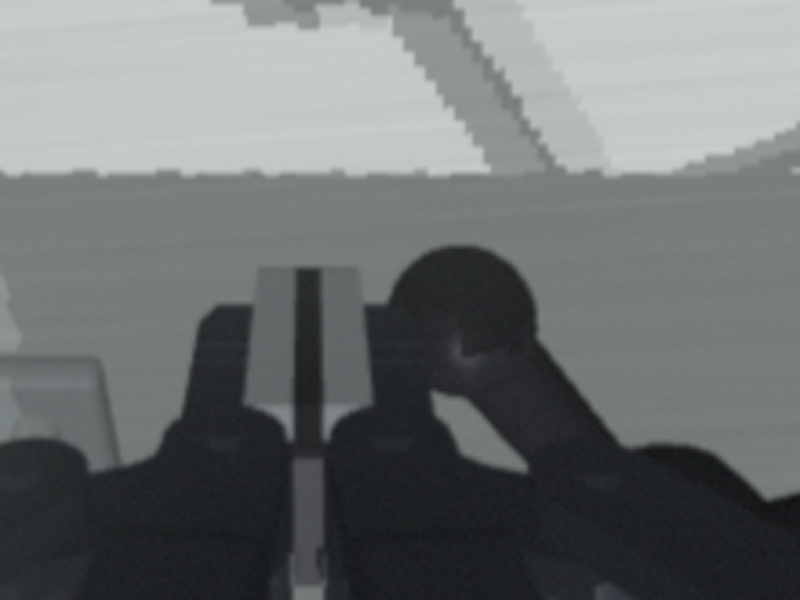

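View pics/side30.png

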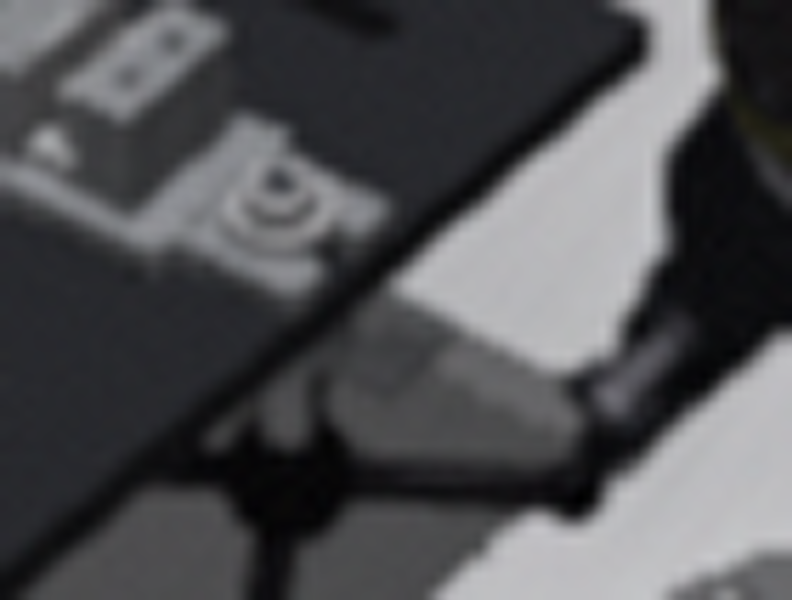

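Call:
apply_moves([
  [[0,-0.4,0,0,0,0],[-0.6,0,0.3,0,0,0],[0,0.2,0,0,0,0],[0,0.15,0,0,0,0],[0,0.15,0,0,0,0]],
])

```text
time: 29.4
eef_pos: [0.4972, -0.0962, 0.0529]
tcp_rot: [0.048, 0.972, -0.007, 0.231]
wrist_force: [-0.9, -2.2, 1.3]
opening: -0.002
```

Run:
```python
from h import *
w=env.capture("wrist");ball(w,.0795);crop(w,200,180,420,345,"w31.png")
```

```text
t 29.45 p [ 0.4971 -0.096   0.0528] f [-0.4 -1.3  0.9] m [-0.13  0.24 -0.06]
R [[-0.889, 0.097, 0.447], [0.09, 0.995, -0.036], [-0.449, 0.008, -0.894]] q [-0.32  0.21  2.13  0.3   0.37 -2.05] -0.0015059737721243034
ball px 329.375 256.375 21.975 world [ 0.4731 -0.0732  0.0795] phi,r (np.float64(-30.209981407008296), np.float64(0.08366935699934208)) tcp rel [-0.024   0.0227  0.0267]
w31.png scale 3.6363636363636362
```

View pics/w31.png

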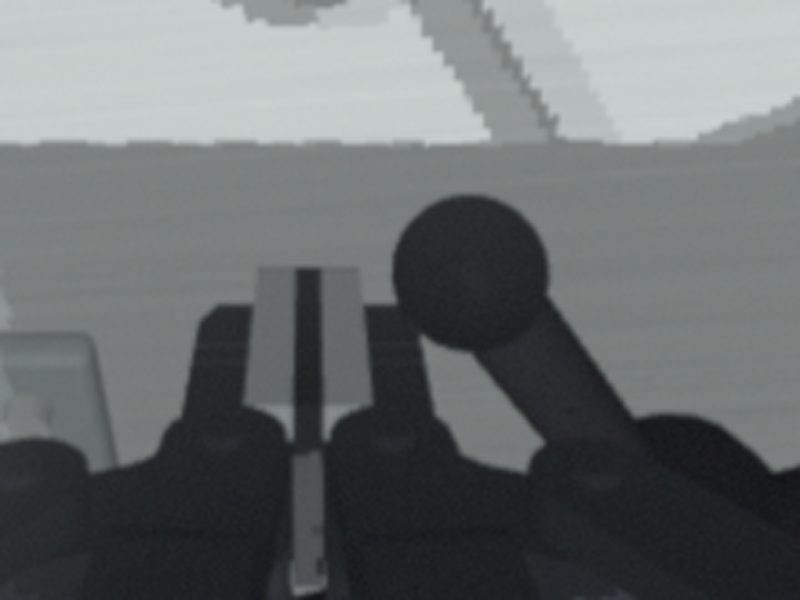

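Call:
apply_moves([
  [[0.06,0.14,-0.03,0,0,0],[0.06,0.14,-0.03,0,0,0],[0.06,0.14,-0.03,0,0,0],[0.05,0.14,-0.03,0,0,0],[0.05,0.14,-0.03,0,0,0],[0.05,0.14,-0.03,0,0,0]],
])

```text
time: 30.05
eef_pos: [0.4938, -0.0865, 0.0531]
tcp_rot: [0.048, 0.972, -0.007, 0.231]
wrist_force: [-0.6, -1.5, 0.1]
opening: -0.001
```

Run:
```python
from h import *
w=env.capture("wrist");ball(w,.0795);crop(w,200,180,420,345,"w32.png")
```

```text
t 30.1 p [ 0.4938 -0.0863  0.0531] f [-0.2 -0.5  0.7] m [-0.12  0.25 -0.12]
R [[-0.889, 0.096, 0.447], [0.09, 0.995, -0.036], [-0.449, 0.008, -0.894]] q [-0.3   0.2   2.14  0.28  0.36 -2.01] -0.002950763026216192
ball px 328.375 253.375 21.275 world [ 0.4679 -0.064   0.0795] phi,r (np.float64(-23.07964508380991), np.float64(0.08533611785230022)) tcp rel [-0.0259  0.0223  0.0264]
w32.png scale 3.6363636363636362
```

View pics/w32.png

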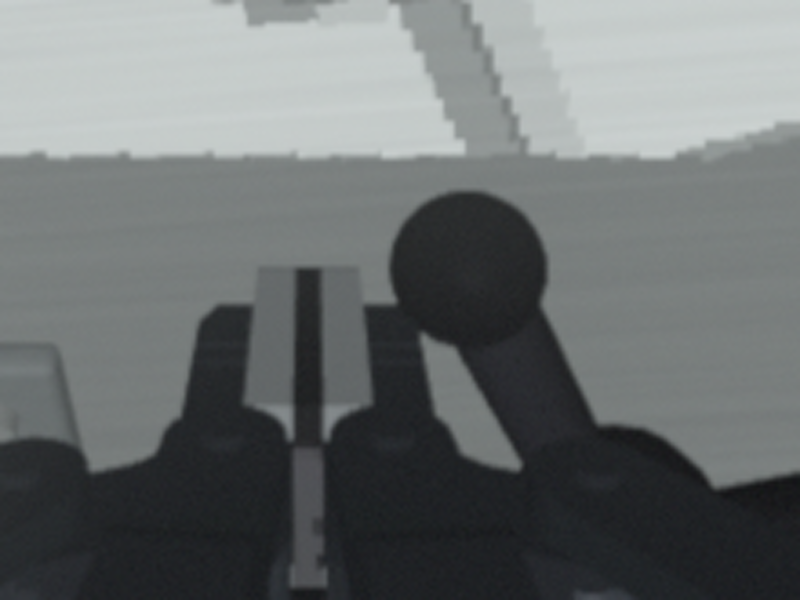

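Call:
apply_moves([
  [[0.09,0.14,-0.04,0,0,0],[0.09,0.14,-0.04,0,0,0],[0.08,0.14,-0.04,0,0,0],[0.08,0.15,-0.04,0,0,0],[0.07,0.15,-0.03,0,0,0],[0.06,0.15,-0.03,0,0,0],[0.05,0.15,-0.02,0,0,0]],
])

```text
time: 30.8
eef_pos: [0.4889, -0.0748, 0.0532]
tcp_rot: [0.048, 0.972, -0.007, 0.231]
wrist_force: [0.7, -1.2, 0.1]
opening: -0.005
```

Run:
```python
from h import *
w=env.capture("wrist");ball(w,.079)
```

```text
t 30.85 p [ 0.4889 -0.0746  0.0532] f [0.8 0.4 0.7] m [-0.08  0.14 -0.11]
R [[-0.889, 0.097, 0.448], [0.09, 0.995, -0.037], [-0.449, 0.008, -0.893]] q [-0.27  0.18  2.16  0.25  0.35 -1.96] -0.0016317129068892304
ball px 328.875 256.875 21.425 world [ 0.4663 -0.052   0.079 ] phi,r (np.float64(-14.927205367879676), np.float64(0.08415944311205152)) tcp rel [-0.0226  0.0226  0.0258]
```

Call:
apply_moves([
  [[0.05,0.15,-0.02,0,0,0],[0.05,0.15,-0.02,0,0,0],[0.04,0.15,-0.02,0,0,0],[0.03,0.15,-0.02,0,0,0],[0.03,0.15,-0.01,0,0,0],[0.02,0.15,-0.01,0,0,0]],
])

```text
time: 31.45
eef_pos: [0.487, -0.0647, 0.053]
tcp_rot: [0.048, 0.972, -0.007, 0.231]
wrist_force: [0.0, -1.6, 0.4]
opening: 0.006
```

Call:
apply_moves([
  [[0.02,0.15,-0.01,0,0,0],[0.02,0.15,-0.01,0,0,0],[0.01,0.15,-0.01,0,0,0],[0.01,0.15,0,0,0,0],[0,0.15,0,0,0,0]],
])

```text
time: 31.95
eef_pos: [0.4867, -0.0564, 0.0528]
tcp_rot: [0.048, 0.972, -0.007, 0.23]
wrist_force: [-1.3, -0.8, 0.4]
opening: -0.002
```

Run:
```python
from h import *
w=env.capture("wrist");ball(w,.079)
```

```text
t 32.0 p [ 0.4868 -0.0562  0.0528] f [-0.4 -1.3  0.9] m [-0.09  0.29 -0.03]
R [[-0.889, 0.096, 0.447], [0.09, 0.995, -0.036], [-0.448, 0.008, -0.894]] q [-0.23  0.17  2.17  0.19  0.34 -1.87] -0.001140050097725623
ball px 328.875 257.875 21.3 world [ 0.4644 -0.0337  0.079 ] phi,r (np.float64(-2.4449057236564355), np.float64(0.08512274785470629)) tcp rel [-0.0223  0.0226  0.0262]
```

Call:
apply_moves([
  [[0,0.15,0,0,0,0],[0,0.15,0,0,0,0],[-0.01,0.15,0,0,0,0],[-0.01,0.15,0.01,0,0,0],[-0.02,0.15,0.01,0,0,0],[-0.02,0.15,0.01,0,0,0]],
])

```text
time: 32.6
eef_pos: [0.4885, -0.0467, 0.0529]
tcp_rot: [0.048, 0.972, -0.007, 0.23]
wrist_force: [-0.6, -1.0, 1.1]
opening: -0.003
```

Call:
apply_moves([
  [[-0.02,0.15,0.01,0,0,0],[-0.02,0.15,0.01,0,0,0],[-0.03,0.15,0.01,0,0,0],[-0.03,0.15,0.02,0,0,0],[-0.03,0.15,0.02,0,0,0],[-0.03,0.15,0.02,0,0,0]],
])

```text
time: 33.2
eef_pos: [0.4914, -0.0371, 0.0529]
tcp_rot: [0.048, 0.972, -0.007, 0.23]
wrist_force: [-0.7, -1.2, 0.2]
opening: -0.001
```

Run:
```python
from h import *
w=env.capture("wrist");ball(w,.0785)
s=env.capture("side");crop(s,230,160,280,197,"side33.png")
```

```text
t 33.25 p [ 0.4915 -0.037   0.053 ] f [ 0.1 -1.7 -0.1] m [-0.03  0.22 -0.1 ]
R [[-0.889, 0.097, 0.447], [0.09, 0.995, -0.036], [-0.448, 0.008, -0.894]] q [-0.17  0.18  2.16  0.12  0.34 -1.75] -0.0009682261358503873
ball px 327.875 256.375 21.55 world [ 0.4688 -0.0147  0.0785] phi,r (np.float64(10.71379856621277), np.float64(0.0841330664721697)) tcp rel [-0.0227  0.0222  0.0255]
side33.png scale 16.0
```

View pics/side33.png

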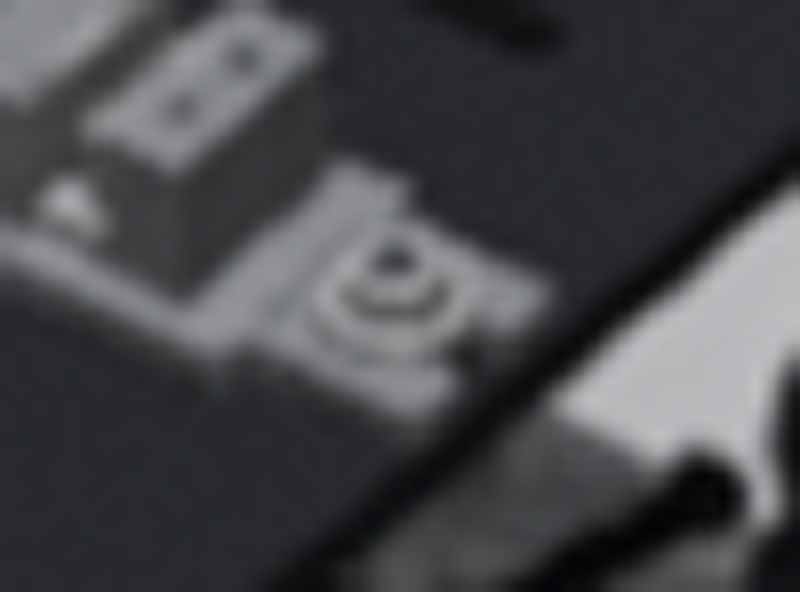

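Call:
apply_moves([
  [[-0.03,0.13,0.01,0,0,0],[-0.03,0.13,0.02,0,0,0],[-0.03,0.13,0.02,0,0,0],[-0.03,0.13,0.02,0,0,0],[-0.04,0.13,0.02,0,0,0]],
])

```text
time: 33.8
eef_pos: [0.4941, -0.0304, 0.0529]
tcp_rot: [0.048, 0.972, -0.007, 0.23]
wrist_force: [-1.2, -2.0, 0.7]
opening: 0.001
```

Call:
apply_moves([
  [[-0.04,0.13,0.02,0,0,0],[-0.04,0.13,0.02,0,0,0],[-0.04,0.13,0.02,0,0,0],[-0.05,0.12,0.02,0,0,0],[-0.05,0.12,0.02,0,0,0]],
])

```text
time: 34.3
eef_pos: [0.4974, -0.0239, 0.0531]
tcp_rot: [0.048, 0.972, -0.007, 0.23]
wrist_force: [-0.6, -1.9, 1.0]
opening: 0.002
```

Run:
```python
from h import *
w=env.capture("wrist");ball(w,.0785)
```

```text
t 34.35 p [ 0.4974 -0.0238  0.0531] f [ 0.3 -1.8  0.1] m [-0.27  0.29 -0.12]
R [[-0.889, 0.097, 0.447], [0.09, 0.995, -0.036], [-0.448, 0.008, -0.894]] q [-0.13  0.19  2.15  0.07  0.34 -1.67] -0.001409678137895097
ball px 327.375 254.625 21.175 world [ 0.4735 -0.0018  0.0785] phi,r (np.float64(20.10063302973136), np.float64(0.08439693666299397)) tcp rel [-0.0239  0.022   0.0254]
```

Call:
apply_moves([
  [[-0.04,0.12,0.02,0,0,0],[-0.05,0.12,0.02,0,0,0],[-0.05,0.12,0.02,0,0,0],[-0.05,0.12,0.03,0,0,0]],
])

```text
time: 34.75
eef_pos: [0.5001, -0.019, 0.0532]
tcp_rot: [0.048, 0.972, -0.007, 0.23]
wrist_force: [-1.4, -2.9, 1.5]
opening: -0.002
```

Call:
apply_moves([
  [[-0.05,0.12,0.03,0,0,0],[-0.05,0.12,0.03,0,0,0],[-0.05,0.12,0.03,0,0,0],[-0.06,0.11,0.03,0,0,0]],
])

```text
time: 35.15
eef_pos: [0.5028, -0.0142, 0.0529]
tcp_rot: [0.048, 0.972, -0.007, 0.23]
wrist_force: [-4.8, -2.6, 2.6]
opening: 0.004
```

Run:
```python
from h import *
w=env.capture("wrist");ball(w,.0785)
```

```text
t 35.2 p [ 0.5028 -0.0141  0.0529] f [-3.8 -2.3  1.9] m [-0.42  0.6  -0.19]
R [[-0.89, 0.097, 0.446], [0.09, 0.995, -0.037], [-0.447, 0.008, -0.894]] q [-0.11  0.2   2.14  0.03  0.34 -1.61] 0.0008474707682491053
ball px 328.625 255.125 21.125 world [0.4792 0.0084 0.0785] phi,r (np.float64(28.0252762850664), np.float64(0.08465307717016113)) tcp rel [-0.0237  0.0226  0.0256]
```

Call:
apply_moves([
  [[-0.06,0.11,0.03,0,0,0]],
])

```text
time: 35.3
eef_pos: [0.5035, -0.0131, 0.0528]
tcp_rot: [0.048, 0.972, -0.007, 0.23]
wrist_force: [-4.6, -3.7, 3.3]
opening: -0.004
```

Call:
apply_moves([
  [[-0.06,0.11,0.03,0,0,0]],
])

```text
time: 35.4
eef_pos: [0.5041, -0.012, 0.0527]
tcp_rot: [0.048, 0.972, -0.007, 0.229]
wrist_force: [-4.8, -3.1, 2.8]
opening: -0.003
```

Run:
```python
from h import *
for i in range(3):
    st=env.read_state(); print(st["eef_pos"].round(4),st["wrist_force"].round(2),st["ft_torque"].round(2)); env.capture("side")
w=env.capture("wrist");ball(w,.0783);crop(w,200,180,420,345,"w34.png")
```

```text
[ 0.5041 -0.012   0.0527] [-4.76 -3.09  2.85] [-0.45  0.67 -0.26]
[ 0.5042 -0.0119  0.0527] [-4.93 -3.38  3.18] [-0.46  0.68 -0.22]
[ 0.5042 -0.0119  0.0527] [-4.78 -3.62  2.82] [-0.38  0.61 -0.23]
t 35.6 p [ 0.5041 -0.012   0.0527] f [-4.1 -2.1  3.9] m [-0.35  0.64 -0.19]
R [[-0.89, 0.097, 0.445], [0.09, 0.995, -0.036], [-0.447, 0.008, -0.895]] q [-0.1   0.2   2.13  0.03  0.34 -1.6 ] -0.0006427375102495504
ball px 329.875 256.125 21.35 world [0.4815 0.0113 0.0783] phi,r (np.float64(30.53301986917867), np.float64(0.08441606307701553)) tcp rel [-0.0226  0.0233  0.0256]
w34.png scale 3.6363636363636362
```

View pics/w34.png

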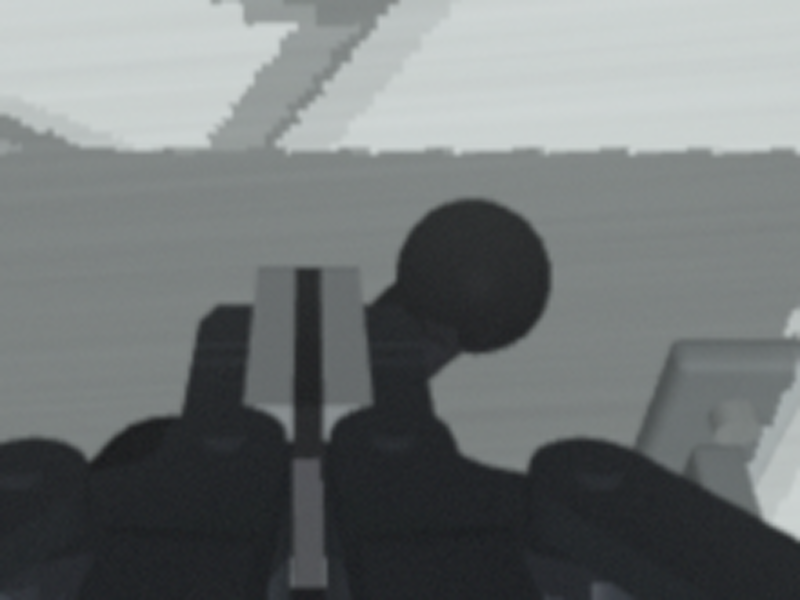

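Call:
apply_moves([
  [[-0.08,0.11,0.04,0,0,0],[-0.08,0.11,0.04,0,0,0]],
])

```text
time: 35.8
eef_pos: [0.5057, -0.0098, 0.0526]
tcp_rot: [0.048, 0.972, -0.007, 0.229]
wrist_force: [-6.6, -2.5, 5.7]
opening: 0.0
```

Call:
apply_moves([
  [[-0.08,0.11,0.04,0,0,0],[-0.08,0.11,0.04,0,0,0]],
])

```text
time: 36.0
eef_pos: [0.5072, -0.0076, 0.0525]
tcp_rot: [0.048, 0.972, -0.007, 0.228]
wrist_force: [-7.8, -2.0, 7.4]
opening: -0.0
```

Run:
```python
from h import *
F=[]
for i in range(3):
    st=env.read_state(); print(st["eef_pos"].round(4),st["wrist_force"].round(2),st["ft_torque"].round(2)); F.append(st["wrist_force"]); env.capture("side")
w=env.capture("wrist");ball(w,.078);print(np.mean(F,0))
```

```text
[ 0.5072 -0.0076  0.0525] [-7.82 -2.01  7.39] [-0.32  0.81 -0.15]
[ 0.5074 -0.0075  0.0526] [-5.48 -3.79  5.37] [-0.54  0.66 -0.32]
[ 0.5074 -0.0076  0.0526] [-5.16 -3.72  4.85] [-0.55  0.63 -0.26]
t 36.2 p [ 0.5074 -0.0077  0.0526] f [-5.  -4.1  5.2] m [-0.44  0.62 -0.27]
R [[-0.891, 0.097, 0.444], [0.09, 0.995, -0.036], [-0.445, 0.008, -0.895]] q [-0.09  0.21  2.12  0.01  0.35 -1.57] -0.003035046218404369
ball px 332.375 257.625 21.2 world [0.4864 0.0168 0.078 ] phi,r (np.float64(35.50899308746432), np.float64(0.08406393392633332)) tcp rel [-0.0211  0.0245  0.0254]
[-6.1536546  -3.17575148  5.87095645]
```

Call:
apply_moves([
  [[-0.1,0.11,0.04,0,0,0],[-0.1,0.11,0.04,0,0,0]],
])

```text
time: 36.4
eef_pos: [0.5092, -0.0057, 0.0527]
tcp_rot: [0.048, 0.972, -0.007, 0.228]
wrist_force: [-7.2, -3.1, 5.3]
opening: -0.001
```

Call:
apply_moves([
  [[-0.1,0.11,0.04,0,0,0],[-0.1,0.11,0.04,0,0,0]],
])

```text
time: 36.6
eef_pos: [0.5109, -0.0035, 0.0526]
tcp_rot: [0.048, 0.973, -0.007, 0.227]
wrist_force: [-8.5, -2.6, 5.5]
opening: -0.002
```

Run:
```python
from h import *
F=[]
for i in range(3):
    st=env.read_state(); print(st["eef_pos"].round(4),st["wrist_force"].round(2),st["ft_torque"].round(2)); F.append(st["wrist_force"]); env.capture("side")
w=env.capture("wrist");ball(w,.078);crop(w,100,120,560,420,"w35.png")
```

```text
[ 0.5109 -0.0035  0.0526] [-8.54 -2.6   5.49] [-0.39  0.87 -0.25]
[ 0.511  -0.0034  0.0527] [-8.48 -1.45  6.03] [-0.36  0.89 -0.21]
[ 0.511  -0.0034  0.0527] [-7.46 -2.36  5.95] [-0.35  0.8  -0.2 ]
t 36.8 p [ 0.511  -0.0035  0.0527] f [-7.1 -2.   5.5] m [-0.26  0.79 -0.14]
R [[-0.892, 0.097, 0.442], [0.09, 0.995, -0.036], [-0.443, 0.008, -0.896]] q [-0.08  0.22  2.11 -0.    0.35 -1.55] -0.0029814708924679623
ball px 334.625 258.875 20.9 world [0.4912 0.0221 0.078 ] phi,r (np.float64(40.378633216185314), np.float64(0.08424634879000528)) tcp rel [-0.0198  0.0256  0.0253]
w35.png scale 1.7391304347826086
```

View pics/w35.png

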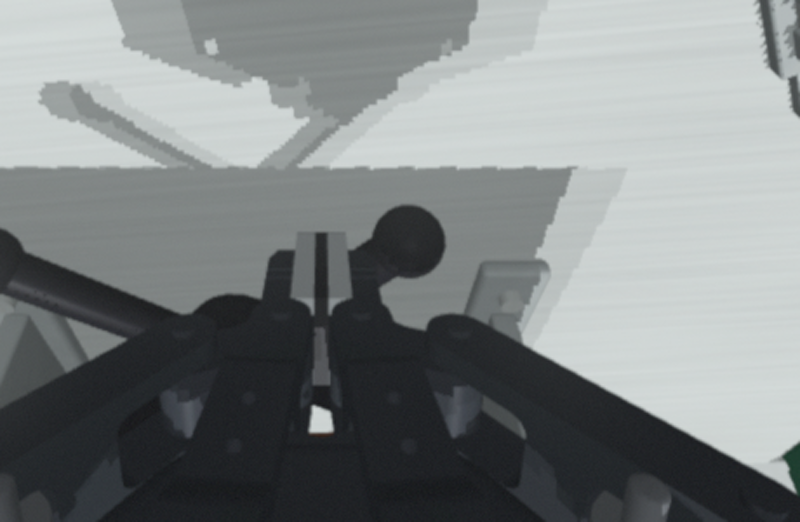

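Call:
apply_moves([
  [[-0.11,0.1,0.05,0,0,0],[-0.11,0.1,0.05,0,0,0]],
])

```text
time: 37.0
eef_pos: [0.5127, -0.0015, 0.0525]
tcp_rot: [0.048, 0.973, -0.007, 0.226]
wrist_force: [-9.3, -1.4, 7.5]
opening: -0.006
```

Run:
```python
from h import *
w=env.capture("wrist");ball(w,.078)
st=env.read_state(); print(st["wrist_force"])
```

```text
t 37.05 p [ 0.513  -0.0015  0.0527] f [-7.  -4.1  6.1] m [-0.63  0.75 -0.35]
R [[-0.893, 0.097, 0.44], [0.09, 0.995, -0.036], [-0.442, 0.008, -0.897]] q [-0.07  0.22  2.11 -0.01  0.36 -1.53] 0.0016119545512170337
ball px 335.125 259.875 20.725 world [0.4937 0.0242 0.078 ] phi,r (np.float64(42.61596267827193), np.float64(0.08411996910299434)) tcp rel [-0.0193  0.0257  0.0253]
[-6.97902862 -4.05959484  6.14714834]
```

Call:
apply_moves([
  [[-0.11,0.1,0.05,0,0,0],[-0.11,0.1,0.05,0,0,0],[-0.11,0.1,0.05,0,0,0]],
])

```text
time: 37.35
eef_pos: [0.516, 0.0011, 0.0527]
tcp_rot: [0.048, 0.973, -0.007, 0.226]
wrist_force: [-9.2, -2.5, 7.7]
opening: 0.001
```

Run:
```python
from h import *
w=env.capture("wrist");ball(w,.078)
st=env.read_state(); print(st["wrist_force"],st["wrist_force"])
```

```text
t 37.4 p [0.5162 0.0012 0.0527] f [-9.4 -2.2  6.4] m [-0.41  0.92 -0.23]
R [[-0.893, 0.097, 0.439], [0.09, 0.995, -0.036], [-0.44, 0.008, -0.898]] q [-0.06  0.23  2.1  -0.02  0.36 -1.52] 8.244085156333462e-05
ball px 336.875 260.875 20.725 world [0.4981 0.0278 0.078 ] phi,r (np.float64(46.47833629640156), np.float64(0.08407532075608748)) tcp rel [-0.0181  0.0265  0.0253]
[-9.41414937 -2.19494612  6.41279423] [-9.41414937 -2.19494612  6.41279423]
```

Call:
apply_moves([
  [[0.3,-0.25,-0.15,0,0,0],[0.6,-0.5,-0.3,0,0,0],[2,-0.2,-1.05,0,0,0],[2.1,-0.2,-1.05,0,0,0],[2.1,0,-1.05,0,0,0],[1.5,0,-2,0,0,0],[0,0,-3,0,0,0],[0,0,-3,0,0,0],[0,0,0,0,0,0],[0,0,0,0,0,0]],
])

```text
time: 38.4
eef_pos: [0.3796, 0.0013, 0.1195]
tcp_rot: [0.048, 0.973, -0.007, 0.227]
wrist_force: [0.5, -0.2, -0.6]
opening: -0.001
```

Run:
```python
from h import *
w=env.capture("wrist");crop(w,0,0,560,420,"w36.png")
p,R=rep()
s=env.capture("side");crop(s,190,120,310,210,"side36.png")
c=env.capture("scene");crop(c,190,180,410,345,"s36.png")
```

```text
w36.png scale 1.4285714285714286
t 38.45 p [0.3796 0.0013 0.1193] f [-0.4  0.3  0.6] m [-0.01  0.2  -0.03]
R [[-0.893, 0.096, 0.44], [0.09, 0.995, -0.035], [-0.441, 0.009, -0.897]] q [-0.1  -0.25  2.37  0.02  0.57 -1.58] 0.0006872877575775226
side36.png scale 6.666666666666667
s36.png scale 3.6363636363636362
```

View pics/w36.png

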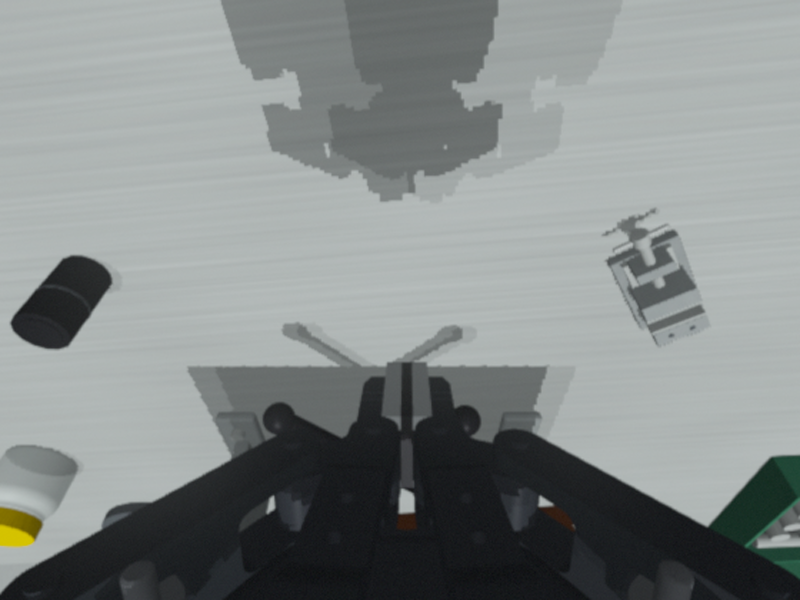

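View pics/side36.png

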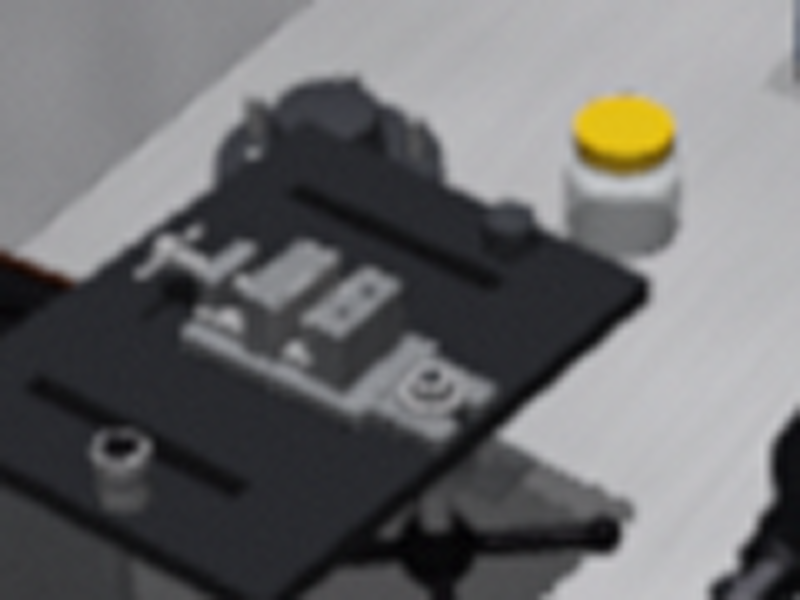

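View pics/s36.png

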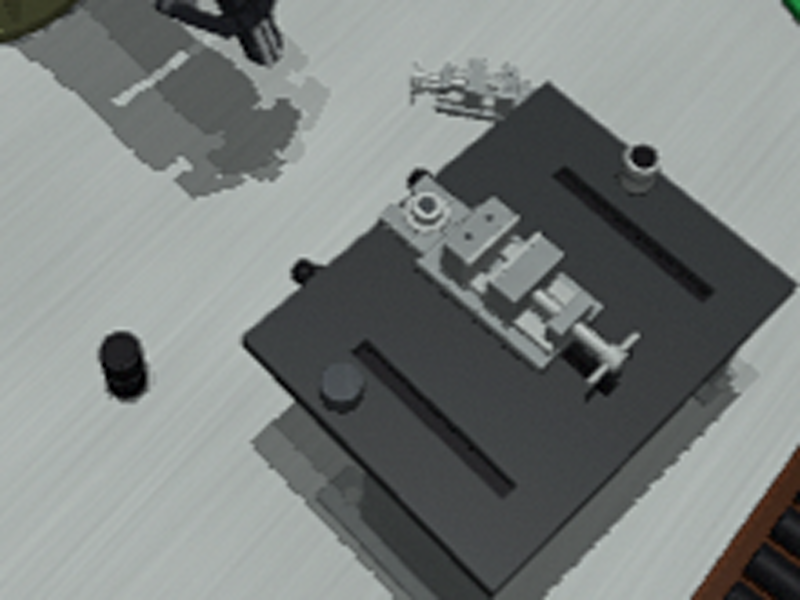

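Run:
```python
from h import *
env.job_done(); rep()
```

```text
the job is handed in; nothing more can be done
the job is handed in; nothing more can be done
```

I slid the middle-sized vise home under the screw head, square to the table, and clamped it by turning the knob about 215° clockwise. I handed the job in at about 38.5 s. No verdict is reported, so the clamping force below is my own estimate.

**Sliding home:** I gripped the vise by its fixed jaw and brought it in with sub-millimetre steps at the end. It stopped against the shank at about 3–4 N at the wrist.

**Tightening:** I pushed the knob arms in three strokes with the shut gripper. The last force readings work out to about 0.6 N m, or roughly 50 N of clamping (likely 45–65 N). I could not measure the clamping force directly.

**Last checks:** After backing off, the pictures showed:
- The vise is home and square, and the head is down on the lug.
- The knob has not turned back and the gripper is clear.
- The bystanders in view have not visibly moved. The bush, cutter and wrench were not in the last pictures.

**What went wrong on the way:**
- My first grasp closed above the jaw, because the fingertips sit about 15–20 mm short of the stated tool point.
- For the same reason, two early pushes slipped over the knob's ball.
- On the third stroke the contact slid off-line, so I backed off and set it again.

None of these moved the vise or a bystander that I could see.

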